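# Measure a batch of trunnions on the optical slide

### The arm

A 7-joint arm with a two-finger parallel gripper is mounted at the origin on the work surface. World frame = base frame: x ahead of the robot, y to its left, z up, the work surface at z = 0. Lengths are in m, angles in degrees, forces in N, time in s.
With the tool pointing down it reaches from about 0.35 to 0.9 m from the base axis. Payload 8.1 kg.
Tool frame: the origin (TCP) lies midway between the tips of the shut fingers; the grasp point (between the pads) lies 19 mm behind it (bot.tcp_to_grasp is the distance from the TCP to the grasp point, in m); x points along the fingers, z is the direction in which the jaws open and shut, and the axes are right-handed (so a half turn about x gives the same grasp; the last joint's range is limited). The gripper opens to 85 mm and grips with 20 to 120 N. Pads are 22 mm wide; open, the fingers measure 114 mm over their backs; the gripper's body (76 mm by 85 mm) begins 54 mm behind the grasp point. The pads swing forward as they close: fully open they stand 13 mm farther back than shut.
Start: joints at [-74.691, 24.895, 1.432, 90.138, -0.665, 64.973, -4.303], TCP at [0.226, 0.583, 0.231] pointing down, gripper open.
Joint ranges: [-149.89, 149.89], [-25.12, 119.58], [-72.63, 75.52], [4.76, 147.25], [-75.54, 255.54], [6.69, 114.76], [-157.13, 157.13]. Speed limits (degrees/s): [127.2, 127.2, 172.46, 172.46, 180, 180, 180].

### API

Orientations are given as a 3x3 rotation matrix whose columns are the frame's x, y, z axes.
In Python, from cell import state, cams, bot gives the robot as it stands.
- The arm moves only by the tool jog_arm, never from a script. Its argument "targets" is a list that holds one entry, the list of rows, each a list of 7 numbers: the shift along the tool's x, y, z as a fraction of full scale, then the turn, a rotation vector about the tool's x, y, z as a fraction of full scale, then the opening, from -1 (shut) to 1 (fully open). A call has 1 to 5 rows; each row is the pose to reach, as a shift and turn from the pose measured when the call began, along the tool's axes at that moment; what a row does not reach only later rows make up. Full scale, the value 1, is 20 cm for a shift and 120 degrees for a turn. A row lasts 1/10 s, in which the tool goes at most 50 mm and 8.59 degrees, less where a joint would pass 70% of its speed; a pose out of reach is approached as far as the arm can. A call with a number of a shift or a turn outside -1 to 1 is refused whole. A call with a gripper value outside its range is refused whole. The fingers move at their own pace and stop on an object; "force" is the grip in N (left out, the last holds). Time passes only in rows, so rows that repeat a pose let the fingers close. It gives the time, the measured TCP pose, the force and the opening at its end, in the units of the state.
- state(): the state, without advancing time (a new reading comes with each control period).
- cams.grab_frame(name): name is "side" or "top" or "wrist"; returns the picture (420x560x3 uint8, blue, green, red); there is no depth.
- cams.camera_params(name): a dict with "fov_y" (degrees; the focal length in pixels is half the picture's height over the tangent of half this angle, whatever the lens; pixels are square), "cx", "cy" (the principal point, pixels), "k1" (the pictures are not rectified: a ray, as slopes to the right and down, at radius r is drawn at 1 + k1 r^2 times it, then the intrinsics apply), "extrinsics" (4x4, takes a point from world to camera coordinates); the wrist camera has in their place "mount" (4x4, takes a point from camera to tool coordinates, whose origin is the TCP and whose axes are the tool frame's). Camera axes: x right, y down, z forward; pixel columns grow to the right and rows downward; lengths in m; the calibration is good to about 2 mm. A picture is of the moment at which its call begins: read the wrist's pose just before it. camera_params takes no time and is no camera call.
- bot.finish_job(): hands the job in, once; it reports no verdict.
The state is a dict: "t": time; "joint_pos": joint angles; "qd": joint speeds; "tau": joint torques, N m; "position": TCP position; "tool_rot": TCP orientation; "wrist_force": force on the tool from outside, world axes, zero at the start; "moment": the same for the moment, N m; "finger_gap": finger opening in m.
Only numpy, scipy, OpenCV 4.12 (cv2) and the standard library are available. Lean on these libraries where they do the work, as an engineer would, in place of code of your own. Each camera call takes 0.05 s, during which the arm holds its last target.

### The job

Pull the carriage back to its loading stop and lay every steel trunnion on it, one to a seat, with both journals down in the V-notches. Then slide the loaded carriage right up to the measuring stop between the optical heads, leave it there for about two seconds, and slide it fully back to the loading stop with all the trunnions still in their notches. Finally lay all the trunnions flat side by side in the grey tray, leaving the carriage at the loading stop and the other things on the table where they are.

Things in the scene. Friction and masses are not known exactly. Their poses are not given: they have to be found in the camera images.
- carriage (a joint): travel of the measuring carriage along its bed: 0 at the loading stop, 0.15 m at the measuring stop between the two grey optical heads; light friction (about 1.5 N) holds it where it is left
- handle (a point): the carriage's black square handle post, 18 x 18 mm, at its loading end, standing 45 mm up from the deck (post top 85 mm above the table); this point is on its axis, 10 mm below its top, and moves with the carriage. x across the bed, y the slide direction in which the joint grows. The notched plates begin 24 mm from the post
- seat0 (a point): centre of a trunnion seated in the carriage seat nearest the handle, journals at the bottom of a pair of V-notches; 75 mm above the table. x: direction of the trunnion's length; y: slide direction, towards the measuring end. The block hangs between the plates with 8 mm to spare at each end, 24 mm above the deck
- seat1 (a point): centre of a trunnion seated in the carriage seat in the middle, journals at the bottom of a pair of V-notches; 75 mm above the table. x: direction of the trunnion's length; y: slide direction, towards the measuring end. Its two upright plates run along y, 8 mm thick, inner faces 28 mm either side of this point
- seat2 (a point): centre of a trunnion seated in the carriage seat nearest the measuring end, journals at the bottom of a pair of V-notches; 75 mm above the table. x: direction of the trunnion's length; y: slide direction, towards the measuring end. Notches: 90 degrees, 24 mm wide, 62 mm apart; plate tops 3.5 mm, raised plate ends 19.5 mm above this point
- bed: fixed aluminium slide bed, 140 mm wide, 420 mm long, an end stop at each end. Origin on the table on its centre line; y along the slide to the measuring end, x across. Two grey optical heads stand either side, each 58 x 170 mm, 100 mm high, centred 75 mm along y, inner faces 77 mm from the centre line. Carriage deck 110 mm wide, its top 40 mm above the table
- tray: grey plastic tray fixed on the table, open on top, 230 mm (x) by 150 mm (y), 24 mm high, walls and floor 4 mm. Origin under its centre
- trunnion0: machined steel trunnion, up to four alike: square block 22 x 22 mm, 40 mm long, with a round 12 mm journal standing 30 mm out of each end (100 mm overall, about 0.2 kg). Origin at its centre, x along its length; lying on a flat side its centre is 11 mm above what it lies on. Only two or three of the four are there (None: absent)
- trunnion1: machined steel trunnion, up to four alike: square block 22 x 22 mm, 40 mm long, with a round 12 mm journal standing 30 mm out of each end (100 mm overall, about 0.2 kg). Origin at its centre, x along its length; lying on a flat side its centre is 11 mm above what it lies on. Only two or three of the four are there (None: absent)
- trunnion2: machined steel trunnion, up to four alike: square block 22 x 22 mm, 40 mm long, with a round 12 mm journal standing 30 mm out of each end (100 mm overall, about 0.2 kg). Origin at its centre, x along its length; lying on a flat side its centre is 11 mm above what it lies on. Only two or three of the four are there (None: absent)
- trunnion3: machined steel trunnion, up to four alike: square block 22 x 22 mm, 40 mm long, with a round 12 mm journal standing 30 mm out of each end (100 mm overall, about 0.2 kg). Origin at its centre, x along its length; lying on a flat side its centre is 11 mm above what it lies on. Only two or three of the four are there (None: absent)
- tape: roll of clear tape lying flat, 56 mm across, 18 mm high; leave alone
- jar: small jar with black cap, 52 mm across, 75 mm high; leave alone
- calliper: digital calliper lying flat, 200 mm long; leave alone
- gauge_box: closed wooden gauge-block box, 75 x 110 x 35 mm; leave alone
- remote: white hand-held remote, 50 x 130 x 18 mm; leave alone
- screwdriver: black-handled screwdriver, 170 mm; leave alone
Not all that is in view belongs to the job. Leave any turquoise look-alike of the trunnion2 alone. What is shaped like the trunnion1 but green is not meant.

How it is judged (in metres and radians):
On the way, in this order (a step that is already met when the one before it is completed fails the run):
1. the carriage is at the loading stop (value of joint carriage below 0.004 m), for 0.2 s.
2. every trunnion lies released in a pair of notches, the carriage at the loading stop (value of joint carriage below 0.004 m and ((distance between trunnion0 and seat0 below 0.011 m and angle between the x axis of trunnion0 and the x axis of seat0, either way round below 0.12 rad) or (distance between trunnion0 and seat1 below 0.011 m and angle between the x axis of trunnion0 and the x axis of seat1, either way round below 0.12 rad) or (distance between trunnion0 and seat2 below 0.011 m and angle between the x axis of trunnion0 and the x axis of seat2, either way round below 0.12 rad)) and ((distance between trunnion1 and seat0 below 0.011 m and angle between the x axis of trunnion1 and the x axis of seat0, either way round below 0.12 rad) or (distance between trunnion1 and seat1 below 0.011 m and angle between the x axis of trunnion1 and the x axis of seat1, either way round below 0.12 rad) or (distance between trunnion1 and seat2 below 0.011 m and angle between the x axis of trunnion1 and the x axis of seat2, either way round below 0.12 rad)) and ((distance between trunnion2 and seat0 below 0.011 m and angle between the x axis of trunnion2 and the x axis of seat0, either way round below 0.12 rad) or (distance between trunnion2 and seat1 below 0.011 m and angle between the x axis of trunnion2 and the x axis of seat1, either way round below 0.12 rad) or (distance between trunnion2 and seat2 below 0.011 m and angle between the x axis of trunnion2 and the x axis of seat2, either way round below 0.12 rad)) and ((distance between trunnion3 and seat0 below 0.011 m and angle between the x axis of trunnion3 and the x axis of seat0, either way round below 0.12 rad) or (distance between trunnion3 and seat1 below 0.011 m and angle between the x axis of trunnion3 and the x axis of seat1, either way round below 0.12 rad) or (distance between trunnion3 and seat2 below 0.011 m and angle between the x axis of trunnion3 and the x axis of seat2, either way round below 0.12 rad)) and contact force between the fingers and trunnion0 below 0.1 N and contact force between the fingers and trunnion1 below 0.1 N and contact force between the fingers and trunnion2 below 0.1 N and contact force between the fingers and trunnion3 below 0.1 N), for 0.3 s.
3. the loaded carriage stands at the measuring stop for at least 1.5 s, every trunnion in its notches (value of joint carriage above 0.146 m and ((distance between trunnion0 and seat0 below 0.011 m and angle between the x axis of trunnion0 and the x axis of seat0, either way round below 0.12 rad) or (distance between trunnion0 and seat1 below 0.011 m and angle between the x axis of trunnion0 and the x axis of seat1, either way round below 0.12 rad) or (distance between trunnion0 and seat2 below 0.011 m and angle between the x axis of trunnion0 and the x axis of seat2, either way round below 0.12 rad)) and ((distance between trunnion1 and seat0 below 0.011 m and angle between the x axis of trunnion1 and the x axis of seat0, either way round below 0.12 rad) or (distance between trunnion1 and seat1 below 0.011 m and angle between the x axis of trunnion1 and the x axis of seat1, either way round below 0.12 rad) or (distance between trunnion1 and seat2 below 0.011 m and angle between the x axis of trunnion1 and the x axis of seat2, either way round below 0.12 rad)) and ((distance between trunnion2 and seat0 below 0.011 m and angle between the x axis of trunnion2 and the x axis of seat0, either way round below 0.12 rad) or (distance between trunnion2 and seat1 below 0.011 m and angle between the x axis of trunnion2 and the x axis of seat1, either way round below 0.12 rad) or (distance between trunnion2 and seat2 below 0.011 m and angle between the x axis of trunnion2 and the x axis of seat2, either way round below 0.12 rad)) and ((distance between trunnion3 and seat0 below 0.011 m and angle between the x axis of trunnion3 and the x axis of seat0, either way round below 0.12 rad) or (distance between trunnion3 and seat1 below 0.011 m and angle between the x axis of trunnion3 and the x axis of seat1, either way round below 0.12 rad) or (distance between trunnion3 and seat2 below 0.011 m and angle between the x axis of trunnion3 and the x axis of seat2, either way round below 0.12 rad))), for 1.5 s.
4. the carriage is back at the loading stop, every trunnion in its notches (value of joint carriage below 0.004 m and ((distance between trunnion0 and seat0 below 0.011 m and angle between the x axis of trunnion0 and the x axis of seat0, either way round below 0.12 rad) or (distance between trunnion0 and seat1 below 0.011 m and angle between the x axis of trunnion0 and the x axis of seat1, either way round below 0.12 rad) or (distance between trunnion0 and seat2 below 0.011 m and angle between the x axis of trunnion0 and the x axis of seat2, either way round below 0.12 rad)) and ((distance between trunnion1 and seat0 below 0.011 m and angle between the x axis of trunnion1 and the x axis of seat0, either way round below 0.12 rad) or (distance between trunnion1 and seat1 below 0.011 m and angle between the x axis of trunnion1 and the x axis of seat1, either way round below 0.12 rad) or (distance between trunnion1 and seat2 below 0.011 m and angle between the x axis of trunnion1 and the x axis of seat2, either way round below 0.12 rad)) and ((distance between trunnion2 and seat0 below 0.011 m and angle between the x axis of trunnion2 and the x axis of seat0, either way round below 0.12 rad) or (distance between trunnion2 and seat1 below 0.011 m and angle between the x axis of trunnion2 and the x axis of seat1, either way round below 0.12 rad) or (distance between trunnion2 and seat2 below 0.011 m and angle between the x axis of trunnion2 and the x axis of seat2, either way round below 0.12 rad)) and ((distance between trunnion3 and seat0 below 0.011 m and angle between the x axis of trunnion3 and the x axis of seat0, either way round below 0.12 rad) or (distance between trunnion3 and seat1 below 0.011 m and angle between the x axis of trunnion3 and the x axis of seat1, either way round below 0.12 rad) or (distance between trunnion3 and seat2 below 0.011 m and angle between the x axis of trunnion3 and the x axis of seat2, either way round below 0.12 rad))), for 0.2 s.
At the end, for the whole second after the job is handed in: Every trunnion present lies flat on the tray's floor (its centre inside the tray's outline and under 22 mm above the tray's underside, axis within 10 degrees of level), at rest; the carriage is within 4 mm of the loading stop; none of the other things has moved 50 mm (value of joint carriage below 0.004 m and x of trunnion0 in the frame of tray between -0.115 and 0.115 m and y of trunnion0 in the frame of tray between -0.075 and 0.075 m and z of each of trunnion0, trunnion1, trunnion2, trunnion3 in the frame of tray below 0.022 m and angle between trunnion0's own x axis and vertical between 1.4 and 1.74 rad and linear speed of each of trunnion0, trunnion1, trunnion2, trunnion3 below 0.02 m/s and x of trunnion1 in the frame of tray between -0.115 and 0.115 m and y of trunnion1 in the frame of tray between -0.075 and 0.075 m and angle between trunnion1's own x axis and vertical between 1.4 and 1.74 rad and x of trunnion2 in the frame of tray between -0.115 and 0.115 m and y of trunnion2 in the frame of tray between -0.075 and 0.075 m and angle between trunnion2's own x axis and vertical between 1.4 and 1.74 rad and x of trunnion3 in the frame of tray between -0.115 and 0.115 m and y of trunnion3 in the frame of tray between -0.075 and 0.075 m and angle between trunnion3's own x axis and vertical between 1.4 and 1.74 rad and distance of each of tape, jar, calliper, gauge_box, remote, screwdriver from where it was at the start of the episode below 0.05 m); the robot touches nothing.
It fails at once if one of the other things on the table is disturbed (moved 50 mm) (distance of any of tape, jar, calliper, gauge_box, remote, screwdriver from where it was at the start of the episode above 0.05 m).
Of trunnion0, trunnion1, trunnion2, trunnion3 only 2 to 3 are there at a start; the rules pass over those that are not, and their reading is None.
At some moment in a run one of trunnion0, trunnion1, trunnion2, trunnion3 may be knocked a few centimetres aside while the robot is not near it.
Once in a run the grip may slacken for a moment while it holds something.
It also fails if it takes over 210 s, if anything falls off the work surface, if the arm or the gripper's body presses on something with over 40 N, if the wrist force passes 120 N, or if a joint passes its speed limit or range.

## Working session

There is one attempt and no reset: what is moved stays moved. The work goes in short steps, Python scripts to look and compute and a tool call to move; the robot and the scene stay as the last step left them, time stands still between calls to the robot, and variables do not carry over. Pictures are saved under pics/ and viewed, and the job is handed in when it is done.

Besides the shell and the picture viewer there is one more tool, called after "Call:" by a JSON object that holds its "api" and its "payload", one argument or row to a line. jog_arm: Moves the arm, as the interface text tells. Shift numbers are shares of 20 cm and turn numbers shares of 120 degrees, none past 1 either way. Its arguments: {"type":"object","properties":{"targets":{"type":"array","items":{"type":"array","items":{"type":"array","items":{"type":"number"}}}},"force":{"type":"number"}},"required":["targets"]}

```bash
ls; mkdir -p pics
python3 - <<'E'
from cell import state,cams,bot
import cv2
s=state();print(s)
for n in("side","top","wrist"):
    cv2.imwrite(f"pics/{n}0.png",cams.grab_frame(n));print(n,cams.camera_params(n))
print(bot.tcp_to_grasp)
E
```

```text
pics
{'t': 0.0, 'joint_pos': array([-74.69126493,  24.93625335,   1.43023342,  90.18838904,
        -0.66463874,  64.97291542,  -4.30178846]), 'qd': array([ 0.007258  , -0.00970892, -0.03710951, -0.10320734, -0.06534977,
        0.04786867,  0.01553618]), 'tau': array([ 1.12000409e-03, -6.70486379e+01,  1.02458060e+00, -3.16225219e+01,
        1.52060209e-02,  1.22963349e-02, -2.70799762e-05]), 'position': array([0.22575301, 0.58227161, 0.2305328 ]), 'tool_rot': array([[-4.33194246e-04, -9.32389474e-01,  3.61454950e-01],
       [-1.49632104e-03,  3.61455183e-01,  9.32388284e-01],
       [-9.99998787e-01, -1.36947406e-04, -1.55173429e-03]]), 'wrist_force': array([-0.5627716 ,  1.34803219,  0.49820604]), 'moment': array([-0.04107327,  0.00735775,  0.02273096]), 'finger_gap': 0.08560235620421444}
side {'fov_y': 56.96118502417055, 'cx': 280.25859101721744, 'cy': 211.3529195769257, 'k1': -0.07238737728744908, 'extrinsics': array([[ 0.99541781, -0.09410087, -0.01698264, -0.50264752],
       [-0.07569303, -0.66691539, -0.74127891,  0.06964746],
       [ 0.058429  ,  0.7391677 , -0.67098224,
[... 219 characters left out ...]
732, -0.99958388, -0.00678008, -0.01993167],
       [-0.9865312 ,  0.02876342, -0.16102437,  0.51764526],
       [ 0.16115238,  0.00217407, -0.98692714,  1.18105276],
       [ 0.        ,  0.        ,  0.        ,  1.        ]])}
wrist {'fov_y': 68.4040393124735, 'cx': 276.70767504968865, 'cy': 210.5033223078119, 'k1': -0.03379736932801122, 'mount': array([[-9.63097069e-04, -2.80412339e-01,  9.59879155e-01,
        -1.42794393e-01],
       [ 2.14412257e-04, -9.59879636e-01, -2.80412265e-01,
         7.14663909e-02],
       [ 9.99999513e-01, -6.42543745e-05,  9.84581107e-04,
        -1.46337801e-03],
       [ 0.00000000e+00,  0.00000000e+00,  0.00000000e+00,
         1.00000000e+00]])}
0.0187
```

View pics/top0.png

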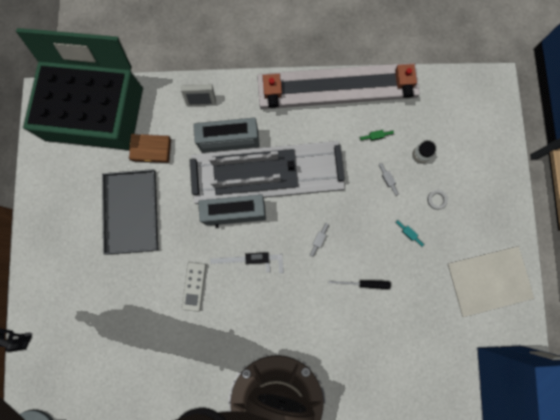

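View pics/side0.png

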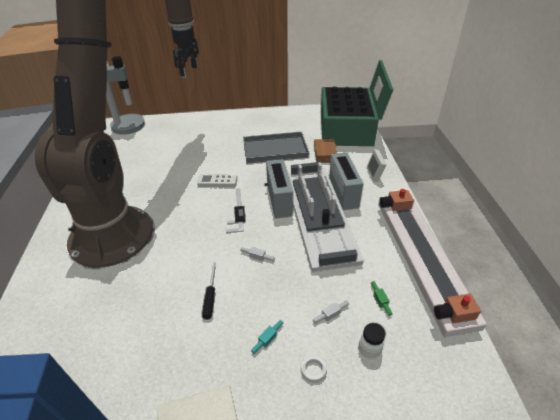

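View pics/wrist0.png

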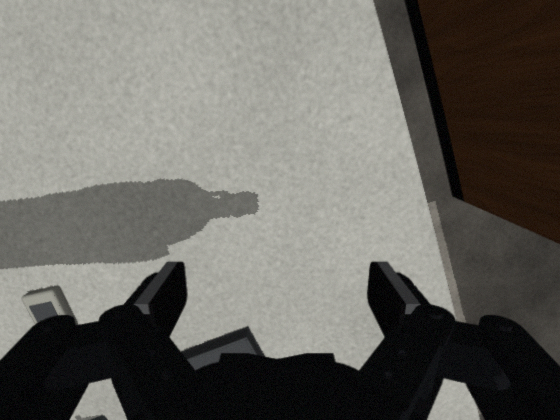

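```bash
cat > h.py <<'E'
import numpy as np, cv2
from cell import state,cams,bot
def K(p):
    f=210/np.tan(np.radians(p["fov_y"]/2)); return np.array([[f,0,p["cx"]],[0,f,p["cy"]],[0,0,1]])
def T_wc(name,s=None):
    p=cams.camera_params(name)
    if name!="wrist": return np.linalg.inv(p["extrinsics"])
    s=s or state(); T=np.eye(4);T[:3,:3]=s["tool_rot"];T[:3,3]=s["position"]
    return T@p["mount"]
def rays(name,uv,s=None):
    p=cams.camera_params(name);uv=np.array(uv,float).reshape(-1,1,2)
    n=cv2.undistortPoints(uv,K(p),np.array([p["k1"],0,0,0.]),None,None,None) if False else und(uv,p)
    T=T_wc(name,s);d=np.c_[n,np.ones(len(n))]@T[:3,:3].T
    return T[:3,3],d
def und(uv,p):
    k=K(p);d=((uv.reshape(-1,2)-[p["cx"],p["cy"]])/k[0,0]);u=d.copy()
    for _ in range(20): u=d/(1+p["k1"]*(u**2).sum(1,keepdims=True))
    return u
def plane(name,uv,z,s=None):
    o,d=rays(name,uv,s); return o+d*((z-o[2])/d[:,2:3])
def proj(name,P,s=None):
    p=cams.camera_params(name);T=np.linalg.inv(T_wc(name,s));c=np.atleast_2d(P)@T[:3,:3].T+T[:3,3]
    u=c[:,:2]/c[:,2:];u=u*(1+p["k1"]*(u**2).sum(1,keepdims=True));return u*K(p)[0,0]+[p["cx"],p["cy"]]
def crop(img,x0,y0,x1,y1,k,out):
    cv2.imwrite(out,cv2.resize(img[y0:y1,x0:x1],None,fx=k,fy=k,interpolation=cv2.INTER_CUBIC))
E
python3 - <<'E'
import cv2
from h import *
a=cv2.imread("pics/top0.png")
crop(a,90,50,450,320,2.2,"pics/topc.png")
b=cv2.imread("pics/side0.png")
crop(b,190,120,430,390,2.2,"pics/sidec.png")
E
```

```text
(no output)
```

View pics/topc.png

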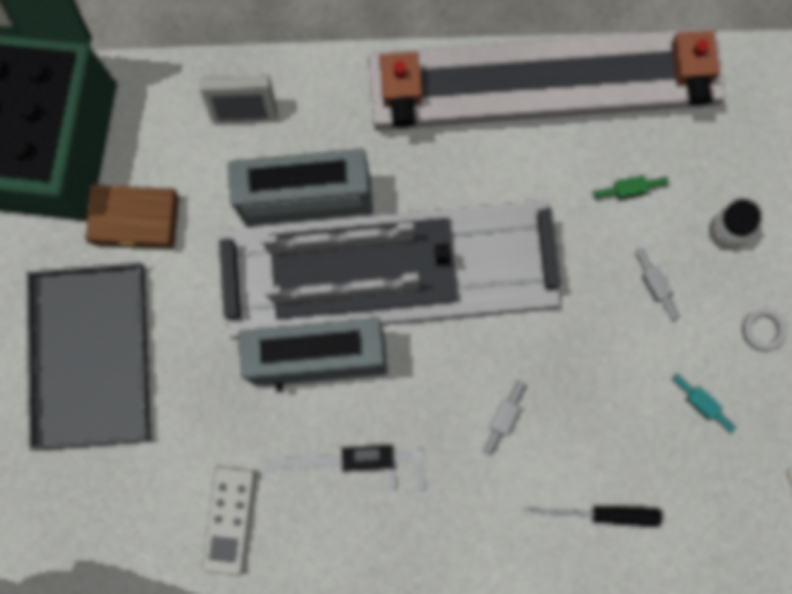

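View pics/sidec.png

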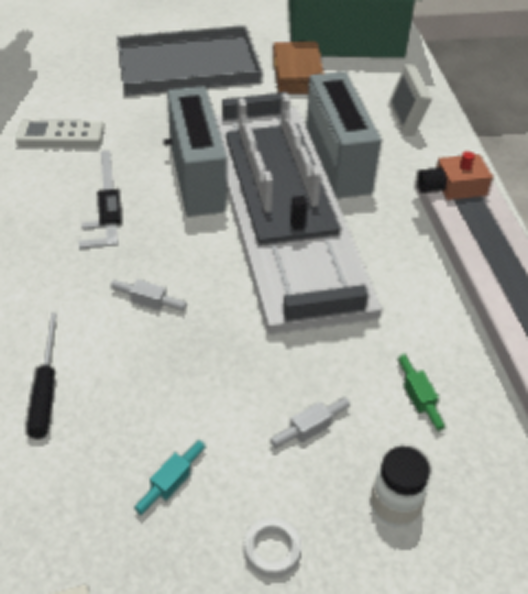

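Run:
```python
from h import *
np.set_printoptions(precision=4,suppress=True)
c=lambda L:np.array(L)/2.2+[90,50]
print(T_wc("top")[:3,3],T_wc("side")[:3,3])
print("heads",plane("top",c([(229,160),(364,150),(371,180),(236,192),(238,333),(382,320),(385,352),(243,365)]),0.1))
print("post top",plane("top",c([(443,247)]),0.085))
P=c([(561,308),(548,203)]);print("bed R corners",plane("top",P,0.01))
print("tray rim",plane("top",c([(28,272),(144,264),(153,438),(31,449)]),0.024))
a=cv2.imread("pics/top0.png");hsv=cv2.cvtColor(a,cv2.COLOR_BGR2HSV);
for n,(x,y) in dict(A=(320,240),B=(388,180),cyan=(410,232),green=(377,135)).items():
    r=a[y-25:y+25,x-25:x+25].astype(int); h=hsv[y-25:y+25,x-25:x+25]
    bg=np.median(r.reshape(-1,3),0); m=(np.abs(r-bg).max(2)>22).astype(np.uint8)
    m=cv2.morphologyEx(m,cv2.MORPH_CLOSE,np.ones((3,3)))
    k,l,st,ce=cv2.connectedComponentsWithStats(m); i=1+np.argmax(st[1:,4])
    ys,xs=np.nonzero(l==i); pts=np.c_[xs,ys]+[x-25,y-25]
    W=plane("top",pts,0.011);mu=W.mean(0);e,v=np.linalg.eigh(np.cov(W[:,:2].T));ax=v[:,1];q=(W[:,:2]-mu[:2])@ax
    print(n,len(xs),mu,np.degrees(np.arctan2(ax[1],ax[0])),"len",np.ptp(q), "mid",mu[:2]+ax*(q.max()+q.min())/2)
```

```text
[ 0.3198 -0.0374  1.2488] [ 0.4394 -0.8383  0.8033]
heads [[0.7441 0.2009 0.1   ]
 [0.7513 0.0357 0.1   ]
 [0.7128 0.0278 0.1   ]
 [0.703  0.192  0.1   ]
 [0.5291 0.1887 0.1   ]
 [0.5397 0.018  0.1   ]
 [0.5014 0.0152 0.1   ]
 [0.4907 0.1827 0.1   ]]
post top [[ 0.6304 -0.057   0.085 ]]
bed R corners [[ 0.5659 -0.2064  0.01  ]
 [ 0.7055 -0.1966  0.01  ]]
tray rim [[0.6309 0.4764 0.024 ]
 [0.6364 0.3252 0.024 ]
 [0.4135 0.3098 0.024 ]
 [0.4035 0.4642 0.024 ]]
A 194 [ 0.4269 -0.1311  0.011 ] 151.11181599676888 len 0.10042558958099232 mid [ 0.4266 -0.131 ]
B 236 [ 0.5917 -0.3297  0.011 ] -153.8837063050598 len 0.10140641032569556 mid [ 0.5927 -0.3293]
cyan 303 [ 0.439  -0.3795  0.011 ] 45.12474841718978 len 0.10280912385218371 mid [ 0.4393 -0.3792]
green 297 [ 0.7233 -0.3047  0.011 ] 100.37629775368795 len 0.10454757088346284 mid [ 0.7233 -0.3047]
```

```bash
cat >> h.py <<'E'
from scipy.spatial.transform import Rotation as Ro
def Rdown(yaw):  # jaw axis z at yaw (deg) in world, x down
    a=np.radians(yaw);z=np.array([np.cos(a),np.sin(a),0]);x=np.array([0,0,-1.]);return np.c_[x,np.cross(z,x),z]
def go(*tg):
    "tg: (x,y,z,yaw) TCP targets -> fractions"
    s=state();R=s["tool_rot"];p=s["position"]
    print("at",np.round(p,4),"yaw",round(np.degrees(np.arctan2(R[1,2],R[0,2])),2),"t",round(s["t"],2),"F",np.round(s["wrist_force"],1),"gap",round(s["finger_gap"],4),"j7",round(s["joint_pos"][6],1))
    for t in tg:
        sh=R.T@(np.array(t[:3])-p)/.2
        rv=Ro.from_matrix(R.T@Rdown(t[3])).as_rotvec(degrees=True)/120
        print(np.round(sh,4).tolist(),np.round(rv,4).tolist())
E
python3 - <<'E'
from h import *
go((.35,.43,.24,45),(.63,-.057,.24,3.5))
E
```

```text
at [0.2258 0.5824 0.2307] yaw 68.81 t 0.15 F [ 0.5 -0.1 -0.2] gap 0.0856 j7 -4.3
[-0.0458, -0.8544, -0.4859] [0.1984, -0.0006, 0.0002]
[-0.0433, -3.0399, -2.2502] [0.5442, -0.0005, 0.0004]
```

Call:
{"api": "jog_arm", "payload": {
  "targets": [
    [[-0.05,-0.2,-0.15,0.06,0,0,1],[-0.05,-0.4,-0.3,0.12,0,0,1],[-0.05,-0.6,-0.45,0.18,0,0,1],[-0.05,-0.8,-0.6,0.24,0,0,1],[-0.05,-1,-0.74,0.3,0,0,1]]
  ]
}}

```text
t: 0.65
position: [0.3593, 0.3701, 0.2409]
tool_rot: [[-0.001, -0.538, 0.843], [-0.001, 0.843, 0.538], [-1.0, -0.001, -0.001]]
wrist_force: [0.7, 0.8, -0.1]
finger_gap: 0.0857
```

Run:
```python
from h import *
go((.63,-.057,.24,3.5))
```

```text
at [0.3593 0.3701 0.2409] yaw 32.52 t 0.65 F [ 0.7  0.8 -0.1] gap 0.0857 j7 -15.5
[0.006, -2.5283, -0.0068] [0.2418, -0.0004, 0.0004]
```

Call:
{"api": "jog_arm", "payload": {
  "targets": [
    [[0,-0.2,0,0.05,0,0,1],[0,-0.4,0,0.1,0,0,1],[0,-0.6,0,0.15,0,0,1],[0,-0.8,0,0.2,0,0,1],[0,-1,0,0.24,0,0,1]]
  ]
}}

```text
t: 1.15
position: [0.4673, 0.2, 0.241]
tool_rot: [[-0.001, -0.061, 0.998], [-0.001, 0.998, 0.061], [-1.0, -0.001, -0.001]]
wrist_force: [0.6, -0.1, -0.4]
finger_gap: 0.0857
```

Run:
```python
from h import *
go((.60,.0,.24,3.5),(.63,-.057,.24,3.5))
```

```text
at [0.4673 0.2    0.241 ] yaw 3.49 t 1.15 F [ 0.6 -0.1 -0.4] gap 0.0857 j7 -18.7
[0.0056, -1.0384, 0.6013] [-0.0001, -0.0003, 0.0004]
[0.0058, -1.332, 0.7337] [-0.0001, -0.0003, 0.0004]
```

Call:
{"api": "jog_arm", "payload": {
  "targets": [
    [[0,-0.2,0.15,0,0,0,1],[0,-0.4,0.3,0,0,0,1],[0,-0.6,0.45,0,0,0,1],[0,-0.8,0.6,0,0,0,1],[0,-1,0.73,0,0,0,1]]
  ]
}}

```text
t: 1.65
position: [0.6264, 0.008, 0.2408]
tool_rot: [[-0.001, -0.062, 0.998], [-0.001, 0.998, 0.062], [-1.0, -0.001, -0.001]]
wrist_force: [0.8, 1.2, 0.7]
finger_gap: 0.0855
```

Call:
{"api": "jog_arm", "payload": {
  "targets": [
    [[0,-0.15,0,0,0,0,1],[0,-0.3,0,0,0,0,1],[0,-0.3,0,0,0,0,1]]
  ]
}}

```text
t: 1.95
position: [0.6296, -0.0583, 0.2407]
tool_rot: [[-0.001, -0.054, 0.999], [-0.004, 0.999, 0.054], [-1.0, -0.004, -0.001]]
wrist_force: [-0.1, 0.1, -0.0]
finger_gap: 0.0854
```

Run:
```python
from h import *
go((.63,-.057,.24,3.5))
s=state();f=cams.grab_frame("wrist");cv2.imwrite("pics/w1.png",f);np.save("w1.npy",s,allow_pickle=True)
```

```text
at [ 0.6296 -0.0583  0.2407] yaw 3.12 t 1.95 F [-0.1  0.1 -0. ] gap 0.0854 j7 15.8
[0.0035, 0.0063, 0.0025] [-0.0032, -0.0007, 0.0019]
```

View pics/w1.png

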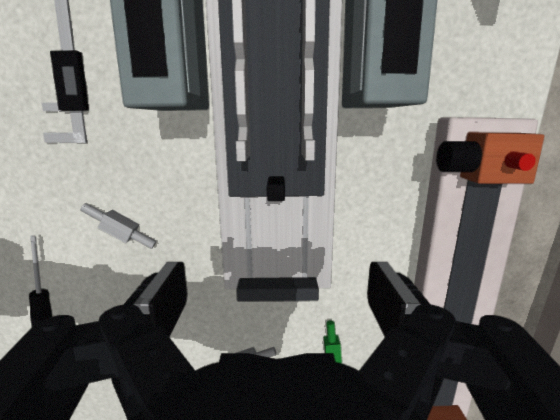

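Run:
```python
from h import *
s=np.load("w1.npy",allow_pickle=True).item()
a=cv2.imread("pics/w1.png");crop(a,190,120,370,310,3,"pics/w1c.png")
print(plane("wrist",[(229,194),(324,194),(222,10),(330,10)],.04,s))
print("post",plane("wrist",[(276,182)],.085,s),"stop",plane("wrist",[(238,279),(318,279)],.04,s))
```

```text
[[ 0.57488303 -0.07247563  0.04      ]
 [ 0.68314135 -0.06653189  0.04      ]
 [ 0.56525847  0.11360155  0.04      ]
 [ 0.67148898  0.11937834  0.04      ]]
post [[ 0.62735499 -0.04678983  0.085     ]] stop [[ 0.58715814 -0.18033787  0.04      ]
 [ 0.68639351 -0.17487145  0.04      ]]
```

View pics/w1c.png

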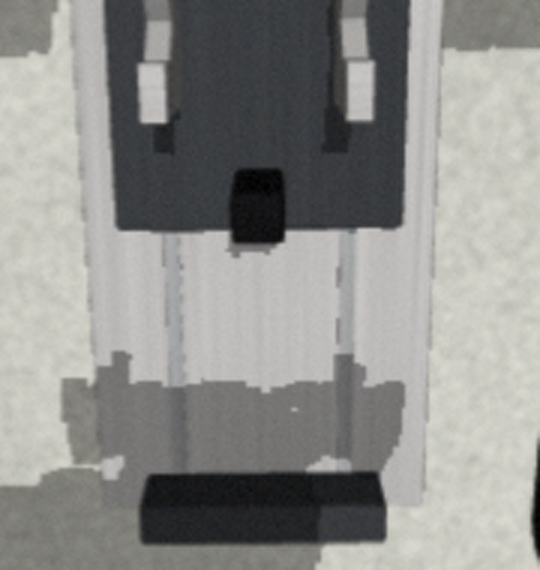

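Run:
```python
from h import *
s=np.load("w1.npy",allow_pickle=True).item()
print("post",plane("wrist",[(276.2,191.5),(276,200.5)],.085,s))
go((.6305,-.056,.10,3.2),(.6305,-.056,.057,3.2))
```

```text
post [[ 0.6280674  -0.05630212  0.085     ]
 [ 0.62836619 -0.06548942  0.085     ]]
at [ 0.6297 -0.0551  0.2406] yaw 3.28 t 2.0 F [-0.2  0.4  0.1] gap 0.0856 j7 15.7
[0.7029, -0.0036, 0.0049] [0.0006, -0.0007, 0.0009]
[0.9179, -0.0032, 0.0052] [0.0006, -0.0007, 0.0009]
```

Call:
{"api": "jog_arm", "payload": {
  "targets": [
    [[0.2,-0.005,-0.005,0,0,0,1],[0.4,-0.005,-0.005,0,0,0,1],[0.6,-0.005,-0.005,0,0,0,1],[0.8,-0.005,-0.005,0,0,0,1],[0.92,-0.005,-0.005,0,0,0,1]]
  ]
}}

```text
t: 2.5
position: [0.6268, -0.0544, 0.0534]
tool_rot: [[-0.005, -0.059, 0.998], [-0.001, 0.998, 0.059], [-1.0, -0.001, -0.005]]
wrist_force: [-0.2, 0.3, 0.1]
finger_gap: 0.0853
```

Call:
{"api": "jog_arm", "payload": {
  "targets": [
    [[0,0,0,0,0,0,-1],[0,0,0,0,0,0,-1],[0,0,0,0,0,0,-1],[0,0,0,0,0,0,-1],[0,0,0,0,0,0,-1]]
  ],
  "force": 40
}}

```text
t: 3.0
position: [0.6282, -0.0543, 0.055]
tool_rot: [[-0.002, -0.059, 0.998], [-0.001, 0.998, 0.059], [-1.0, -0.001, -0.002]]
wrist_force: [-1.9, 0.2, 6.6]
finger_gap: 0.0172
```

Run:
```python
from h import *
s=state();x,y,z=s["position"];d=np.array([.06,-.998])
go(*[(x+d[0]*k,y+d[1]*k,z,3.4) for k in(.05,.09,.1)])
```

```text
at [ 0.6282 -0.0543  0.055 ] yaw 3.39 t 3.0 F [-1.9  0.2  6.6] gap 0.0172 j7 21.0
[0.0002, -0.25, 0.0002] [-0.0, -0.0009, 0.0003]
[0.0003, -0.4499, 0.0004] [-0.0, -0.0009, 0.0003]
[0.0004, -0.4999, 0.0004] [-0.0, -0.0009, 0.0003]
```

Call:
{"api": "jog_arm", "payload": {
  "targets": [
    [[0,-0.06,0,0,0,0,-1],[0,-0.14,0,0,0,0,-1],[0,-0.22,0,0,0,0,-1],[0,-0.3,0,0,0,0,-1],[0,-0.38,0,0,0,0,-1]]
  ]
}}

```text
t: 3.5
position: [0.6333, -0.132, 0.0551]
tool_rot: [[-0.001, -0.059, 0.998], [-0.001, 0.998, 0.059], [-1.0, -0.001, -0.001]]
wrist_force: [5.6, 2.3, -6.4]
finger_gap: 0.0174
```

Call:
{"api": "jog_arm", "payload": {
  "targets": [
    [[0,-0.03,0,0,0,0,-1],[0,-0.06,0,0,0,0,-1],[0,-0.09,0,0,0,0,-1],[0,-0.12,0,0,0,0,-1]]
  ]
}}

```text
t: 3.9
position: [0.6349, -0.1561, 0.0551]
tool_rot: [[-0.001, -0.059, 0.998], [-0.001, 0.998, 0.059], [-1.0, -0.001, -0.001]]
wrist_force: [4.2, 2.6, -6.3]
finger_gap: 0.0173
```

Call:
{"api": "jog_arm", "payload": {
  "targets": [
    [[0,-0.02,0,0,0,0,-1],[0,-0.04,0,0,0,0,-1],[0,-0.06,0,0,0,0,-1],[0,-0.06,0,0,0,0,-1]]
  ]
}}

```text
t: 4.3
position: [0.6353, -0.1622, 0.0551]
tool_rot: [[-0.003, -0.063, 0.998], [0.007, 0.998, 0.063], [-1.0, 0.007, -0.002]]
wrist_force: [-1.4, 17.3, 2.7]
finger_gap: 0.0173
```

Call:
{"api": "jog_arm", "payload": {
  "targets": [
    [[0,0.004,0,0,0,0,1],[0,0.004,0,0,0,0,1],[0,0.004,0,0,0,0,1],[0,0.004,0,0,0,0,1]]
  ]
}}

```text
t: 4.7
position: [0.635, -0.1626, 0.0553]
tool_rot: [[-0.003, -0.062, 0.998], [0.006, 0.998, 0.062], [-1.0, 0.006, -0.002]]
wrist_force: [0.5, -0.4, -0.5]
finger_gap: 0.0743
```

Call:
{"api": "jog_arm", "payload": {
  "targets": [
    [[-0.2,0,0,0,0,0,1],[-0.4,0,0,0,0,0,1],[-0.6,0,0,0,0,0,1],[-0.8,0,0,0,0,0,1],[-0.9,0,0,0,0,0,1]]
  ]
}}

```text
t: 5.2
position: [0.6364, -0.1651, 0.2394]
tool_rot: [[0.002, -0.06, 0.998], [0.004, 0.998, 0.06], [-1.0, 0.004, 0.002]]
wrist_force: [0.5, -0.5, 0.6]
finger_gap: 0.0851
```

Run:
```python
from h import *
go((.635,-.05,.24,3.5))
```

```text
at [ 0.6364 -0.1651  0.2394] yaw 3.45 t 5.2 F [ 0.5 -0.5  0.6] gap 0.0851 j7 25.9
[-0.0004, 0.5749, 0.0276] [-0.0004, 0.001, -0.0019]
```

Call:
{"api": "jog_arm", "payload": {
  "targets": [
    [[0,0.2,0,0,0,0,1],[0,0.4,0,0,0,0,1],[0,0.5,0,0,0,0,1],[0,0.5,0,0,0,0,1],[0,0.5,0,0,0,0,1]]
  ]
}}

```text
t: 5.7
position: [0.6303, -0.0659, 0.24]
tool_rot: [[0.002, -0.06, 0.998], [0.003, 0.998, 0.06], [-1.0, 0.003, 0.002]]
wrist_force: [0.4, -0.8, 0.1]
finger_gap: 0.0851
```

Run:
```python
from h import *
s=state();f=cams.grab_frame("wrist");cv2.imwrite("pics/w2.png",f);np.save("w2.npy",s,allow_pickle=True)
crop(f,180,0,380,250,2.4,"pics/w2c.png")
go()
f=cams.grab_frame("top");cv2.imwrite("pics/top1.png",f)
```

```text
at [ 0.6303 -0.0669  0.24  ] yaw 3.36 t 5.75 F [-0.5 -0.7 -0.5] gap 0.0852 j7 16.5
```

View pics/w2c.png

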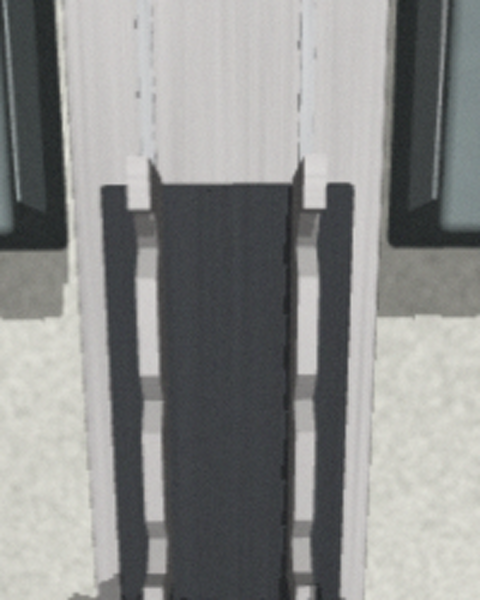

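View pics/w2.png

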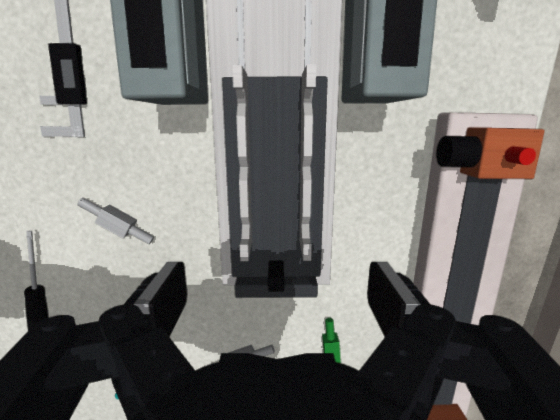

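View pics/top1.png

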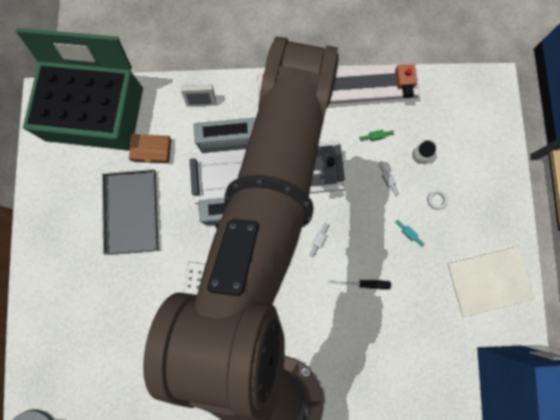

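Run:
```python
from h import *
f=cv2.imread("pics/w2.png")
a=cv2.resize(f[55:270,225:255],None,fx=8,fy=2.75*1,interpolation=cv2.INTER_CUBIC)
b=cv2.resize(f[55:270,295:325],None,fx=8,fy=2.75,interpolation=cv2.INTER_CUBIC)
o=np.hstack([a,b]);o=cv2.convertScaleAbs(o,alpha=1.2)
for r in range(60,270,10): cv2.putText(o,str(r),(0,int((r-55)*2.75)+4),0,.35,(0,0,255),1);cv2.line(o,(25,int((r-55)*2.75)),(40,int((r-55)*2.75)),(0,0,255),1)
cv2.imwrite("pics/w2d.png",o);print(o.shape)
```

```text
(591, 480, 3)
```

View pics/w2d.png

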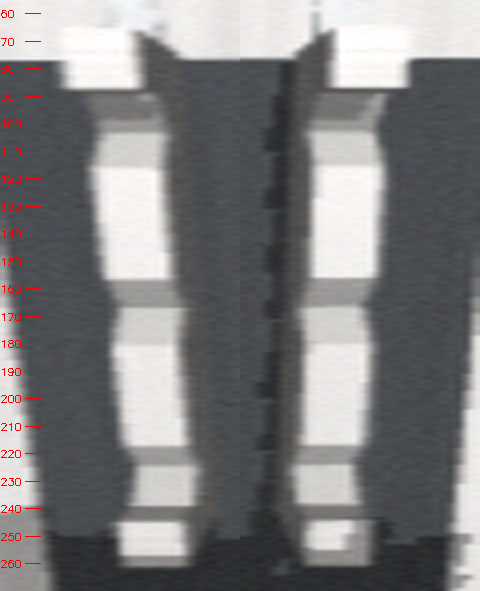

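Run:
```python
from h import *
np.set_printoptions(precision=4,suppress=True)
s=np.load("w2.npy",allow_pickle=True).item()
L=lambda x:225+x/8; R=lambda x:295+(x-240)/8
for n,r,z,xl,xr in [("n2 near",115,.0785,130,348),("n2 bot",103,.0665,131,343),("n1 far",156.5,.0785,137,343),("n1 bot",166,.0665,149,335),("n1 near",180,.0785,145,337),("n0 far",217,.0785,156,331),("n0 bot",224,.0665,167,325),("n0 near",239,.0785,160,330),("end",257,.0945,150,330),("farend",66,.0945,100,368)]:
    P=plane("wrist",[(L(xl),r),(R(xr),r)],z,s);v=P[1]-P[0]
    print(n,P.mean(0),"sep",np.linalg.norm(v),"ang",np.degrees(np.arctan2(v[1],v[0])))
go()
```

```text
n2 near [0.6237 0.0097 0.0785] sep 0.06353872379671262 ang 3.4659935591828086
n2 bot [0.6227 0.0212 0.0665] sep 0.06469230257622026 ang 3.4696941467540943
n1 far [ 0.6261 -0.0292  0.0785] sep 0.06427607077083611 ang 3.449058810984819
n1 bot [ 0.627  -0.0401  0.0665] sep 0.06479294782214924 ang 3.445350134043938
n1 near [ 0.6276 -0.0524  0.0785] sep 0.06385230322537569 ang 3.438792558993246
n0 far [ 0.6302 -0.0909  0.0785] sep 0.0638502756984575 ang 3.4211841235700993
n0 bot [ 0.6312 -0.1025  0.0665] sep 0.06451239080706274 ang 3.417457065442629
n0 near [ 0.6318 -0.1152  0.0785] sep 0.06455265295928406 ang 3.4096440144385323
end [ 0.632  -0.1285  0.0945] sep 0.06353393752618929 ang 3.40116020074286
farend [0.6208 0.05   0.0945] sep 0.06338490577023448 ang 3.481339346742239
at [ 0.6303 -0.0673  0.24  ] yaw 3.32 t 5.8 F [-0.1 -0.   0. ] gap 0.0854 j7 16.5
```

Run:
```python
from h import *
s=np.load("w2.npy",allow_pickle=True).item()
go((.53,-.10,.24,-80),(.40,-.10,.24,-118.9))
```

```text
at [ 0.6303 -0.0673  0.24  ] yaw 3.32 t 5.8 F [-0.1 -0.   0. ] gap 0.0854 j7 16.5
[-0.0015, -0.134, -0.51] [0.6943, -0.0001, -0.0018]
[-0.0027, -0.0964, -1.1589] [1.0185, -0.0008, -0.0019]
```

Call:
{"api": "jog_arm", "payload": {
  "targets": [
    [[0,0,-0.2,0.07,0,0,1],[0,-0.03,-0.35,0.14,0,0,1],[0,-0.06,-0.5,0.21,0,0,1],[0,-0.08,-0.7,0.28,0,0,1],[0,-0.1,-0.8,0.35,0,0,1]]
  ]
}}

```text
t: 6.3
position: [0.4685, -0.0989, 0.2394]
tool_rot: [[0.001, 0.633, 0.774], [0.003, 0.774, -0.633], [-1.0, 0.003, -0.002]]
wrist_force: [0.8, -0.7, 0.2]
finger_gap: 0.0855
```

Run:
```python
from h import *
go((.40,-.10,.24,-118.9))
```

```text
at [ 0.4685 -0.0989  0.2394] yaw -39.27 t 6.3 F [ 0.8 -0.7  0.2] gap 0.0855 j7 -23.1
[-0.0035, -0.2209, -0.2614] [0.6636, -0.0017, -0.0006]
```

Call:
{"api": "jog_arm", "payload": {
  "targets": [
    [[0,-0.1,-0.12,0.07,0,0,1],[0,-0.22,-0.26,0.14,0,0,1],[0,-0.22,-0.26,0.21,0,0,1],[0,-0.22,-0.26,0.28,0,0,1],[0,-0.22,-0.26,0.35,0,0,1]]
  ]
}}

```text
t: 6.8
position: [0.4, -0.1014, 0.2396]
tool_rot: [[0.001, 0.99, 0.143], [0.004, 0.143, -0.99], [-1.0, 0.002, -0.004]]
wrist_force: [0.0, 0.2, 0.3]
finger_gap: 0.0851
```

Run:
```python
from h import *
go((.40,-.10,.24,-118.9))
```

```text
at [ 0.4    -0.1014  0.2396] yaw -81.78 t 6.8 F [0.  0.2 0.3] gap 0.0851 j7 -70.1
[-0.0021, 0.0011, -0.0068] [0.3093, -0.002, -0.0003]
```

Call:
{"api": "jog_arm", "payload": {
  "targets": [
    [[0,0,0,0.07,0,0,1],[0,0,0,0.14,0,0,1],[0,0,0,0.21,0,0,1],[0,0,0,0.28,0,0,1],[0,0,0,0.31,0,0,1]]
  ]
}}

```text
t: 7.3
position: [0.3998, -0.1028, 0.2397]
tool_rot: [[0.002, 0.871, -0.492], [0.004, -0.492, -0.871], [-1.0, -0.0, -0.004]]
wrist_force: [0.5, -0.1, 0.1]
finger_gap: 0.0853
```

Run:
```python
from h import *
s=state();f=cams.grab_frame("wrist");cv2.imwrite("pics/w3.png",f);np.save("w3.npy",s,allow_pickle=True)
go()
print(proj("wrist",[(.4267,-.131,.022)],s))
```

```text
at [ 0.3997 -0.1028  0.2397] yaw -119.55 t 7.35 F [-0.1  0.8  0.7] gap 0.0855 j7 -107.4
[[286.28570919 151.01420014]]
```

View pics/w3.png

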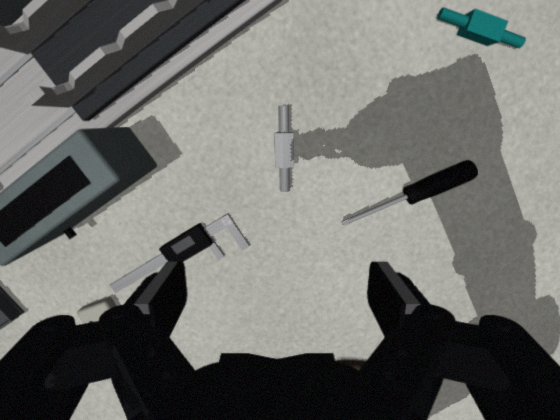

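Run:
```python
from h import *
s=np.load("w3.npy",allow_pickle=True).item()
f=cv2.imread("pics/w3.png");crop(f,250,90,320,205,5,"pics/w3c.png")
```

```text
(no output)
```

View pics/w3c.png

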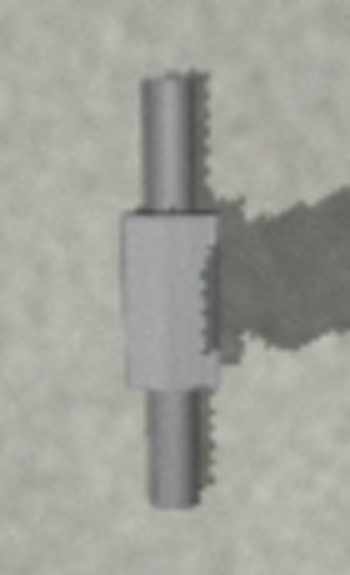

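Run:
```python
from h import *
s=np.load("w3.npy",allow_pickle=True).item()
c=lambda L:np.array(L)/5+[250,90]
P=plane("wrist",c([(171,213.5),(173,389)]),.022,s);J=plane("wrist",c([(167,77),(174,505)]),.013,s)
for Q in(P,J):
    v=Q[1]-Q[0];print(Q.mean(0),np.linalg.norm(v),np.degrees(np.arctan2(v[1],v[0])))
b=P.mean(0);a=np.degrees(np.arctan2((J[1]-J[0])[1],(J[1]-J[0])[0]))
print(a)
go((b[0],b[1],.08,-119.5),(b[0],b[1],.0,-119.5))
```

```text
[ 0.42826987 -0.12939273  0.022     ] 0.03994768797352537 151.5780176054209
[ 0.42842054 -0.12930177  0.013     ] 0.09968420900496196 151.8517094974313
151.8517094974313
at [ 0.3997 -0.1028  0.2397] yaw -119.55 t 7.35 F [-0.1  0.8  0.7] gap 0.0855 j7 -107.4
[0.7983, 0.1899, 0.0486] [-0.0005, -0.002, 0.0002]
[1.1983, 0.1901, 0.0502] [-0.0005, -0.002, 0.0002]
```

Call:
{"api": "jog_arm", "payload": {
  "targets": [
    [[0.2,0.1,0.03,-0.01,0,0,1],[0.4,0.19,0.05,-0.01,0,0,1],[0.6,0.19,0.05,-0.01,0,0,1],[0.8,0.19,0.05,-0.01,0,0,1],[0.95,0.19,0.05,-0.01,0,0,1]]
  ]
}}

```text
t: 7.85
position: [0.4272, -0.1309, 0.0475]
tool_rot: [[-0.0, 0.88, -0.476], [0.003, -0.476, -0.88], [-1.0, -0.001, -0.002]]
wrist_force: [1.2, -0.4, 0.6]
finger_gap: 0.0855
```

Run:
```python
from h import *
go((.4284,-.1294,.003,-118.3))
```

```text
at [ 0.4272 -0.1309  0.0475] yaw -118.4 t 7.85 F [ 1.2 -0.4  0.6] gap 0.0855 j7 -76.3
[0.2226, 0.0019, -0.0091] [-0.0009, -0.0011, 0.0007]
```

Call:
{"api": "jog_arm", "payload": {
  "targets": [
    [[0.1,0.002,-0.009,0,0,0,1],[0.18,0.002,-0.009,0,0,0,1],[0.22,0.002,-0.009,0,0,0,1],[0.22,0.002,-0.009,0,0,0,1]]
  ]
}}

```text
t: 8.25
position: [0.4279, -0.1303, 0.003]
tool_rot: [[-0.001, 0.879, -0.476], [0.002, -0.476, -0.879], [-1.0, -0.002, -0.002]]
wrist_force: [-0.5, -0.1, 0.4]
finger_gap: 0.0853
```

Call:
{"api": "jog_arm", "payload": {
  "targets": [
    [[0,0,0,0,0,0,-1],[0,0,0,0,0,0,-1],[0,0,0,0,0,0,-1],[0,0,0,0,0,0,-1],[0,0,0,0,0,0,-1]]
  ],
  "force": 80
}}

```text
t: 8.75
position: [0.4284, -0.13, 0.0037]
tool_rot: [[-0.0, 0.879, -0.476], [0.003, -0.476, -0.879], [-1.0, -0.002, -0.003]]
wrist_force: [-1.4, 2.3, 9.0]
finger_gap: 0.02
```

Call:
{"api": "jog_arm", "payload": {
  "targets": [
    [[-0.1,0,0,0,0,0,-1],[-0.25,0,0,0,0,0,-1],[-0.45,0,0,0,0,0,-1],[-0.65,0,0,0,0,0,-1],[-0.8,0,0,0,0,0,-1]]
  ]
}}

```text
t: 9.25
position: [0.4283, -0.1308, 0.1657]
tool_rot: [[0.0, 0.879, -0.476], [0.003, -0.476, -0.879], [-1.0, -0.001, -0.003]]
wrist_force: [0.7, 0.9, -1.9]
finger_gap: 0.0203
```

Run:
```python
from h import *
go((.52,-.085,.165,-102),(.627,-.0405,.165,-86.55))
```

```text
at [ 0.4283 -0.1308  0.1657] yaw -118.44 t 9.25 F [ 0.7  0.9 -1.9] gap 0.0203 j7 -88.9
[0.0043, 0.2943, -0.4195] [-0.137, -0.0014, 0.0003]
[0.0052, 0.6588, -0.8699] [-0.2657, -0.0015, 0.0001]
```

Call:
{"api": "jog_arm", "payload": {
  "targets": [
    [[0,0.13,-0.17,-0.05,0,0,-1],[0,0.26,-0.35,-0.1,0,0,-1],[0,0.39,-0.52,-0.16,0,0,-1],[0,0.53,-0.7,-0.21,0,0,-1],[0,0.66,-0.87,-0.265,0,0,-1]]
  ]
}}

```text
t: 9.75
position: [0.6285, -0.0392, 0.1657]
tool_rot: [[-0.0, 0.998, 0.064], [0.003, 0.064, -0.998], [-1.0, 0.0, -0.003]]
wrist_force: [0.4, -1.4, -1.3]
finger_gap: 0.0203
```

Call:
{"api": "jog_arm", "payload": {
  "targets": [
    [[0,0,0,0,0,0,-1],[0,0,0,0,0,0,-1]]
  ]
}}

```text
t: 9.95
position: [0.6285, -0.0385, 0.1649]
tool_rot: [[-0.002, 0.998, 0.065], [0.003, 0.065, -0.998], [-1.0, -0.001, -0.003]]
wrist_force: [-1.3, -0.0, -2.4]
finger_gap: 0.0199
```

Run:
```python
from h import *
go((.627,-.0405,.10,-86.55),(.627,-.0405,.069,-86.55))
s=state();f=cams.grab_frame("wrist");cv2.imwrite("pics/w4.png",f);np.save("w4.npy",s,allow_pickle=True)
```

```text
at [ 0.6285 -0.0385  0.1649] yaw -86.27 t 9.95 F [-1.3 -0.  -2.4] gap 0.0199 j7 -68.8
[0.3244, -0.0079, 0.0107] [0.0023, -0.0015, 0.0006]
[0.4794, -0.0077, 0.0112] [0.0023, -0.0015, 0.0006]
```

View pics/w4.png

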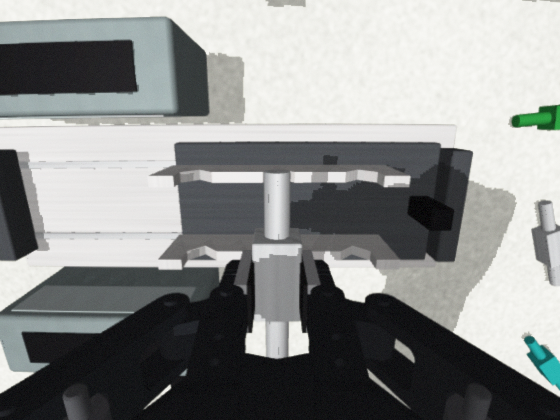

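Run:
```python
from h import *
s=np.load("w4.npy",allow_pickle=True).item()
P=plane("wrist",[(277,172),(277,243),(277.5,355)],.172,s);print(P, P-s["position"])
print(proj("wrist",[(.627,-.0405,.0665)]+[(.627+.031*.998,-.0405+.031*.06,.0665)],s))
```

```text
[[ 0.67702893 -0.03655396  0.172     ]
 [ 0.64341656 -0.03875958  0.172     ]
 [ 0.57911062 -0.0432482   0.172     ]] [[ 0.04849665  0.00189934  0.00710598]
 [ 0.01488429 -0.00030629  0.00710598]
 [-0.04942166 -0.0047949   0.00710598]]
[[278.20404594 212.41311311]
 [278.4623044  174.66496523]]
```

Call:
{"api": "jog_arm", "payload": {
  "targets": [
    [[0.1,-0.005,0.006,0.003,0,0,-1],[0.22,-0.005,0.006,0.003,0,0,-1],[0.32,-0.005,0.006,0.003,0,0,-1],[0.4,-0.005,0.006,0.003,0,0,-1],[0.45,-0.005,0.006,0.003,0,0,-1]]
  ]
}}

```text
t: 10.5
position: [0.6253, -0.041, 0.0742]
tool_rot: [[-0.003, 0.998, 0.055], [0.003, 0.055, -0.998], [-1.0, -0.003, -0.003]]
wrist_force: [0.0, -0.8, -2.1]
finger_gap: 0.0205
```

Run:
```python
from h import *
go((.6275,-.040,.068,-86.5))
```

```text
at [ 0.6253 -0.041   0.0742] yaw -86.83 t 10.5 F [ 0.  -0.8 -2.1] gap 0.0205 j7 -65.6
[0.0308, 0.0112, -0.0042] [-0.0027, -0.0014, 0.0015]
```

Call:
{"api": "jog_arm", "payload": {
  "targets": [
    [[0.015,0.008,-0.003,0,0,0,-1],[0.025,0.008,-0.003,0,0,0,-1],[0.031,0.008,-0.003,0,0,0,-1],[0.031,0.008,-0.003,0,0,0,-1]]
  ]
}}

```text
t: 10.9
position: [0.6274, -0.0402, 0.0687]
tool_rot: [[-0.002, 0.998, 0.055], [0.003, 0.055, -0.998], [-1.0, -0.002, -0.003]]
wrist_force: [-1.8, 1.4, -0.8]
finger_gap: 0.0206
```

Call:
{"api": "jog_arm", "payload": {
  "targets": [
    [[0,0,0,0,0,0,-0.3],[0,0,0,0,0,0,0],[0,0,0,0,0,0,0],[0,0,0,0,0,0,0]]
  ]
}}

```text
t: 11.3
position: [0.6274, -0.0402, 0.0688]
tool_rot: [[-0.002, 0.998, 0.055], [0.003, 0.055, -0.998], [-1.0, -0.002, -0.003]]
wrist_force: [-0.7, -0.3, 0.8]
finger_gap: 0.0426
```

Call:
{"api": "jog_arm", "payload": {
  "targets": [
    [[-0.15,0,0,0,0,0,0],[-0.35,0,0,0,0,0,0],[-0.55,0,0,0,0,0,0],[-0.75,0,0,0,0,0,1],[-0.85,0,0,0,0,0,1]]
  ]
}}

```text
t: 11.8
position: [0.629, -0.0414, 0.2427]
tool_rot: [[0.003, 0.998, 0.055], [0.003, 0.055, -0.998], [-1.0, 0.003, -0.003]]
wrist_force: [0.4, -0.5, 0.3]
finger_gap: 0.0704
```

Run:
```python
from h import *
go((.59,-.33,.24,-64))
s=state();f=cams.grab_frame("wrist");cv2.imwrite("pics/w5.png",f);np.save("w5.npy",s,allow_pickle=True)
```

```text
at [ 0.629  -0.0414  0.2427] yaw -86.85 t 11.8 F [ 0.4 -0.5  0.3] gap 0.0704 j7 -71.4
[0.0089, -0.2741, 1.4302] [-0.1904, -0.001, -0.0016]
```

View pics/w5.png

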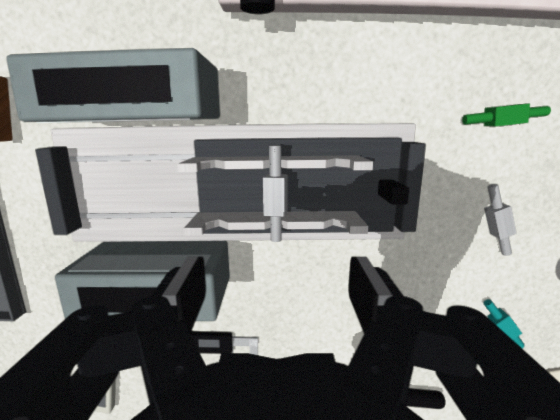

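Call:
{"api": "jog_arm", "payload": {
  "targets": [
    [[0,-0.04,0.2,-0.03,0,0,1],[0,-0.1,0.4,-0.07,0,0,1],[0,-0.15,0.6,-0.11,0,0,1],[0,-0.2,0.8,-0.15,0,0,1],[0,-0.25,1,-0.19,0,0,1]]
  ]
}}

```text
t: 12.35
position: [0.5904, -0.2455, 0.2438]
tool_rot: [[0.005, 0.898, 0.441], [0.003, 0.441, -0.898], [-1.0, 0.006, -0.0]]
wrist_force: [0.4, -0.5, 0.7]
finger_gap: 0.0856
```

Run:
```python
from h import *
go((.556,-.347,.24,-64))
```

```text
at [ 0.5904 -0.2455  0.2438] yaw -63.84 t 12.35 F [ 0.4 -0.5  0.7] gap 0.0856 j7 -31.6
[0.0162, -0.3786, 0.3798] [0.0014, -0.0002, -0.003]
```

Call:
{"api": "jog_arm", "payload": {
  "targets": [
    [[0.01,-0.15,0.15,0,0,0,1],[0.01,-0.3,0.3,0,0,0,1],[0.01,-0.38,0.38,0,0,0,1],[0.01,-0.38,0.38,0,0,0,1]]
  ]
}}

```text
t: 12.75
position: [0.5527, -0.3521, 0.2412]
tool_rot: [[0.004, 0.901, 0.435], [0.001, 0.435, -0.901], [-1.0, 0.004, 0.001]]
wrist_force: [-0.0, 0.2, -0.0]
finger_gap: 0.0854
```

Run:
```python
from h import *
go()
s=state();f=cams.grab_frame("wrist");cv2.imwrite("pics/w6.png",f);np.save("w6.npy",s,allow_pickle=True)
crop(f,220,90,340,210,5,"pics/w6c.png");print(proj("wrist",[(.592,-.3295,.022)],s))
```

```text
at [ 0.5527 -0.3521  0.2412] yaw -64.24 t 12.75 F [-0.   0.2 -0. ] gap 0.0854 j7 -21.5
[[273.07313714 143.97764144]]
```

View pics/w6.png

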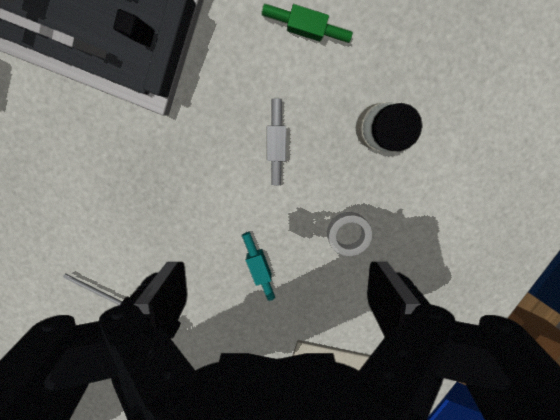

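View pics/w6c.png

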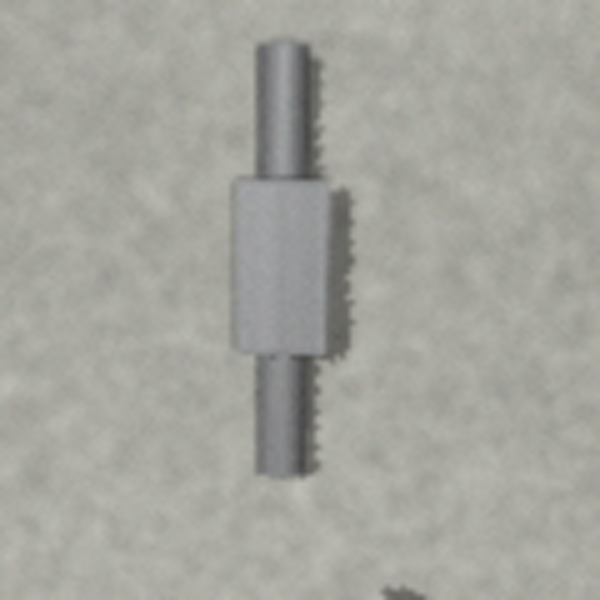

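Run:
```python
from h import *
s=np.load("w6.npy",allow_pickle=True).item()
c=lambda L:np.array(L)/5+[220,90]
P=plane("wrist",c([(281,180),(279.5,353)]),.022,s);J=plane("wrist",c([(283,42),(281,475)]),.013,s)
for Q in(P,J):
    v=Q[1]-Q[0];print(Q.mean(0),np.linalg.norm(v),np.degrees(np.arctan2(v[1],v[0])))
b=P.mean(0)
print("jar",plane("wrist",[(396,127)],.075,s))
go((b[0],b[1],.05,-63.9),(b[0],b[1],.003,-63.9))
```

```text
[ 0.59393276 -0.33236794  0.022     ] 0.039097623030002464 -154.7644942175526
[ 0.59392781 -0.33280789  0.013     ] 0.10018643710768547 -154.51159515569978
jar [[ 0.66240426 -0.42909608  0.075     ]]
at [ 0.5543 -0.3493  0.241 ] yaw -64.07 t 12.8 F [ 0.5  0.3 -0.1] gap 0.0856 j7 -21.6
[0.9562, 0.2099, 0.0106] [-0.0014, -0.0001, -0.0026]
[1.1912, 0.2086, 0.0107] [-0.0014, -0.0001, -0.0026]
```

Run:
```python
from h import *
s=state();f=cams.grab_frame("wrist");cv2.imwrite("pics/w7.png",f);np.save("w7.npy",s,allow_pickle=True)
crop(f,220,90,340,210,5,"pics/w7c.png")
g=f[90:210,220:340].astype(int);m=(g.mean(2)>0)
go()
```

```text
at [ 0.5555 -0.3473  0.2409] yaw -63.91 t 12.85 F [0.7 0.9 0.8] gap 0.0853 j7 -21.6
```

View pics/w7c.png

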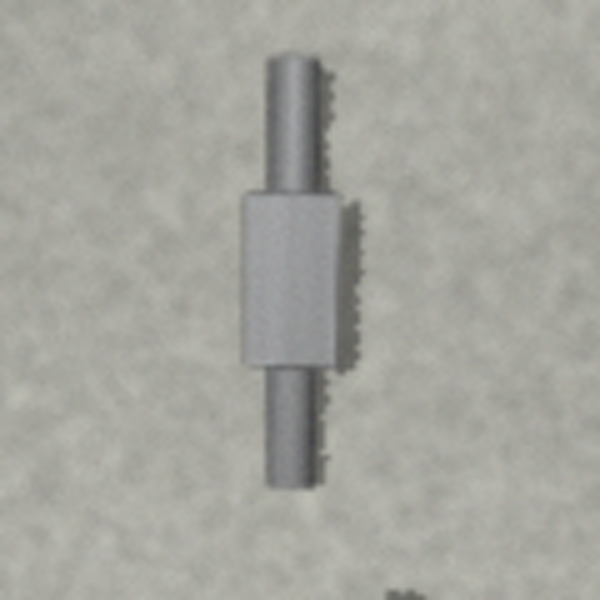

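Run:
```python
from h import *
s=np.load("w7.npy",allow_pickle=True).item()
c=lambda L:np.array(L)/5+[220,90]
P=plane("wrist",c([(292,194),(290,367)]),.022,s);J=plane("wrist",c([(293,57),(291,487)]),.013,s)
for Q in(P,J):
    v=Q[1]-Q[0];print(Q.mean(0),np.linalg.norm(v),np.degrees(np.arctan2(v[1],v[0])))
b=(P.mean(0)+J.mean(0))/2
go((b[0],b[1],.05,-64.2),(b[0],b[1],.003,-64.2))
```

```text
[ 0.59383944 -0.33265064  0.022     ] 0.039253525427667205 -154.65702352161753
[ 0.5938469  -0.33294538  0.013     ] 0.09986904627529476 -154.24566377916142
at [ 0.5555 -0.3473  0.2409] yaw -63.91 t 12.85 F [0.7 0.9 0.8] gap 0.0853 j7 -21.6
[0.9555, 0.1982, 0.0201] [0.0024, -0.0005, -0.003]
[1.1905, 0.1967, 0.0204] [0.0024, -0.0005, -0.003]
```

Consistent: B at (0.5938, -0.3328), axis ≈ −154.4°.

Call:
{"api": "jog_arm", "payload": {
  "targets": [
    [[0.2,0.1,0.01,0.002,0,0,1],[0.4,0.198,0.02,0.002,0,0,1],[0.6,0.198,0.02,0.002,0,0,1],[0.8,0.198,0.02,0.002,0,0,1],[0.95,0.198,0.02,0.002,0,0,1]]
  ]
}}

```text
t: 13.35
position: [0.5941, -0.3296, 0.0481]
tool_rot: [[0.003, 0.899, 0.439], [0.006, 0.439, -0.899], [-1.0, 0.006, -0.004]]
wrist_force: [-0.3, -0.1, 0.7]
finger_gap: 0.0855
```

Run:
```python
from h import *
go((.5938,-.3328,.003,-64.3))
```

```text
at [ 0.5941 -0.3296  0.0481] yaw -63.97 t 13.35 F [-0.3 -0.1  0.7] gap 0.0855 j7 -19.2
[0.2255, -0.0097, 0.0147] [0.0027, -0.0019, -0.0027]
```

Call:
{"api": "jog_arm", "payload": {
  "targets": [
    [[0.1,-0.008,0.013,0.002,0,0,1],[0.18,-0.008,0.013,0.002,0,0,1],[0.222,-0.008,0.013,0.002,0,0,1],[0.222,-0.008,0.013,0.002,0,0,1]]
  ]
}}

```text
t: 13.75
position: [0.594, -0.3314, 0.003]
tool_rot: [[0.002, 0.9, 0.436], [0.007, 0.436, -0.9], [-1.0, 0.005, -0.005]]
wrist_force: [-0.4, -0.1, 0.7]
finger_gap: 0.0853
```

Call:
{"api": "jog_arm", "payload": {
  "targets": [
    [[0,0,0,0,0,0,-1],[0,0,0,0,0,0,-1],[0,0,0,0,0,0,-1],[0,0,0,0,0,0,-1],[0,0,0,0,0,0,-1]]
  ],
  "force": 80
}}

```text
t: 14.25
position: [0.5944, -0.3318, 0.0039]
tool_rot: [[0.004, 0.9, 0.436], [0.006, 0.436, -0.9], [-1.0, 0.006, -0.004]]
wrist_force: [-0.1, 1.7, 6.2]
finger_gap: 0.0198
```

Call:
{"api": "jog_arm", "payload": {
  "targets": [
    [[-0.1,0,0,0,0,0,-1],[-0.25,0,0,0,0,0,-1],[-0.45,0,0,0,0,0,-1],[-0.65,0,0,0,0,0,-1],[-0.8,0,0,0,0,0,-1]]
  ]
}}

```text
t: 14.75
position: [0.594, -0.3332, 0.1664]
tool_rot: [[0.005, 0.9, 0.435], [0.005, 0.435, -0.9], [-1.0, 0.007, -0.003]]
wrist_force: [0.8, -1.0, -2.5]
finger_gap: 0.02
```

Run:
```python
from h import *
go((.59,-.15,.165,-75),(.623,.0215,.165,-86.55))
```

```text
at [ 0.594  -0.3332  0.1664] yaw -64.18 t 14.75 F [ 0.8 -1.  -2.5] gap 0.02 j7 -22.4
[0.0119, 0.3808, -0.833] [0.0901, -0.0016, -0.0031]
[0.0174, 0.9028, -1.5331] [0.1864, -0.0019, -0.0029]
```

Call:
{"api": "jog_arm", "payload": {
  "targets": [
    [[0,0.09,-0.16,0.02,0,0,-1],[0,0.19,-0.32,0.04,0,0,-1],[0,0.28,-0.48,0.06,0,0,-1],[0,0.38,-0.64,0.08,0,0,-1],[0,0.47,-0.8,0.1,0,0,-1]]
  ]
}}

```text
t: 15.25
position: [0.6087, -0.1464, 0.1673]
tool_rot: [[0.005, 0.971, 0.237], [0.006, 0.237, -0.971], [-1.0, 0.006, -0.005]]
wrist_force: [0.3, 0.4, -2.3]
finger_gap: 0.0201
```

Run:
```python
from h import *
go((.623,.0215,.165,-86.55))
```

```text
at [ 0.6087 -0.1464  0.1673] yaw -76.28 t 15.25 F [ 0.3  0.4 -2.3] gap 0.0201 j7 -48.7
[0.0169, 0.2685, -0.7985] [0.0856, -0.0024, -0.0026]
```

Call:
{"api": "jog_arm", "payload": {
  "targets": [
    [[0.01,0.06,-0.2,0.02,0,0,-1],[0.01,0.13,-0.4,0.05,0,0,-1],[0.01,0.2,-0.6,0.07,0,0,-1],[0.01,0.268,-0.798,0.086,0,0,-1],[0.01,0.268,-0.798,0.086,0,0,-1]]
  ]
}}

```text
t: 15.75
position: [0.623, 0.0305, 0.1654]
tool_rot: [[0.003, 0.998, 0.068], [0.01, 0.068, -0.998], [-1.0, 0.004, -0.01]]
wrist_force: [0.4, -0.0, -2.9]
finger_gap: 0.0201
```

Call:
{"api": "jog_arm", "payload": {
  "targets": [
    [[0,0,0,0,0,0,-1],[0,0,0,0,0,0,-1]]
  ]
}}

```text
t: 15.95
position: [0.6226, 0.0311, 0.165]
tool_rot: [[0.002, 0.998, 0.07], [0.01, 0.07, -0.998], [-1.0, 0.003, -0.01]]
wrist_force: [1.0, -0.4, -2.5]
finger_gap: 0.0206
```

Run:
```python
from h import *
go((.623,.0215,.165,-86.55))
s=state();f=cams.grab_frame("wrist");cv2.imwrite("pics/w8.png",f);np.save("w8.npy",s,allow_pickle=True)
```

```text
at [0.6226 0.0311 0.165 ] yaw -86.01 t 15.95 F [ 1.  -0.4 -2.5] gap 0.0206 j7 -73.1
[-0.0003, -0.0014, 0.0478] [0.0045, -0.0049, -0.0014]
```

View pics/w8.png

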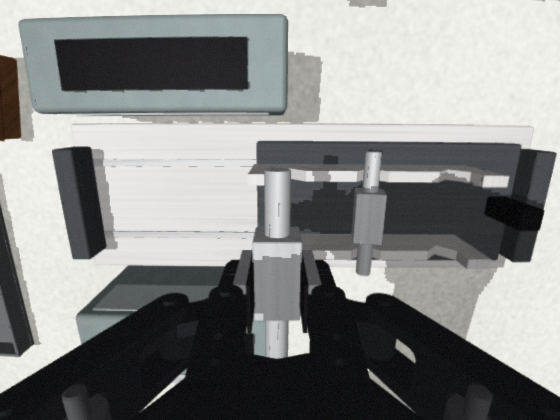

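Call:
{"api": "jog_arm", "payload": {
  "targets": [
    [[0,0.002,0.05,0.004,-0.005,0,-1],[0.12,0.002,0.05,0.004,-0.005,0,-1],[0.25,0.002,0.05,0.004,-0.005,0,-1],[0.33,0.002,0.05,0.004,-0.005,0,-1],[0.36,0.002,0.05,0.004,-0.005,0,-1]]
  ]
}}

```text
t: 16.5
position: [0.6229, 0.0193, 0.0915]
tool_rot: [[0.001, 0.998, 0.058], [-0.001, 0.058, -0.998], [-1.0, 0.001, 0.001]]
wrist_force: [-1.5, 0.4, -2.8]
finger_gap: 0.02
```

Call:
{"api": "jog_arm", "payload": {
  "targets": [
    [[0,0,0,0,0,0,-1]]
  ]
}}

```text
t: 16.6
position: [0.6229, 0.0186, 0.0912]
tool_rot: [[0.0, 0.998, 0.057], [-0.002, 0.057, -0.998], [-1.0, 0.0, 0.002]]
wrist_force: [-0.1, 0.0, -1.7]
finger_gap: 0.0201
```

Run:
```python
from h import *
go((.6235,.021,.078,-86.55),(.6235,.021,.0685,-86.55))
s=state();f=cams.grab_frame("wrist");cv2.imwrite("pics/w9.png",f);np.save("w9.npy",s,allow_pickle=True)
```

```text
at [0.6229 0.0186 0.0912] yaw -86.73 t 16.6 F [-0.1  0.  -1.7] gap 0.0201 j7 -70.3
[0.0662, 0.0037, -0.012] [-0.0015, 0.0009, -0.0]
[0.1137, 0.0037, -0.0121] [-0.0015, 0.0009, -0.0]
```

View pics/w9.png

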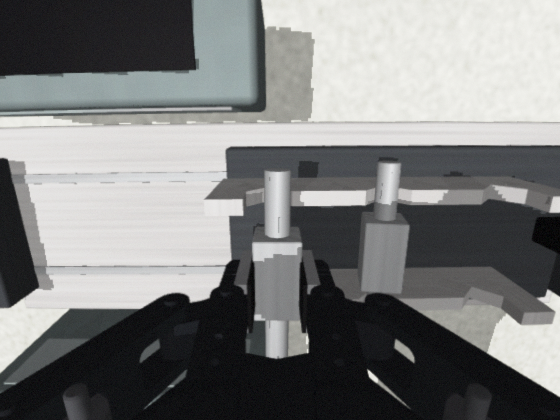

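Call:
{"api": "jog_arm", "payload": {
  "targets": [
    [[0.0,0.003,-0.012,0,0,0,-1],[0.05,0.003,-0.012,0,0,0,-1],[0.08,0.003,-0.012,0,0,0,-1],[0.1,0.003,-0.012,0,0,0,-1],[0.112,0.003,-0.012,0,0,0,-1]]
  ]
}}

```text
t: 17.15
position: [0.6233, 0.0211, 0.069]
tool_rot: [[-0.0, 0.998, 0.057], [-0.002, 0.057, -0.998], [-1.0, -0.0, 0.002]]
wrist_force: [-3.9, 2.2, 11.0]
finger_gap: 0.02
```

Call:
{"api": "jog_arm", "payload": {
  "targets": [
    [[0.002,0,0,0,0,0,-1],[0.002,0,0,0,0,0,-1]]
  ]
}}

```text
t: 17.35
position: [0.6235, 0.0216, 0.0689]
tool_rot: [[0.0, 0.998, 0.057], [-0.001, 0.057, -0.998], [-1.0, 0.0, 0.001]]
wrist_force: [-1.1, 1.8, 1.9]
finger_gap: 0.0202
```

Seated (contact at 0.069). Release.

Call:
{"api": "jog_arm", "payload": {
  "targets": [
    [[0,0,0,0,0,0,-0.3],[0,0,0,0,0,0,0],[0,0,0,0,0,0,0],[0,0,0,0,0,0,0]]
  ]
}}

```text
t: 17.75
position: [0.6235, 0.0214, 0.0689]
tool_rot: [[0.0, 0.998, 0.057], [-0.001, 0.057, -0.998], [-1.0, 0.0, 0.001]]
wrist_force: [0.2, -1.3, -0.3]
finger_gap: 0.0427
```

Call:
{"api": "jog_arm", "payload": {
  "targets": [
    [[-0.15,0,0,0,0,0,0],[-0.35,0,0,0,0,0,0],[-0.55,0,0,0,0,0,0],[-0.75,0,0,0,0,0,0],[-0.85,0,0,0,0,0,0]]
  ]
}}

```text
t: 18.25
position: [0.6247, 0.0209, 0.2426]
tool_rot: [[0.005, 0.998, 0.057], [-0.001, 0.057, -0.998], [-1.0, 0.005, 0.001]]
wrist_force: [0.7, -0.2, -0.3]
finger_gap: 0.0428
```

Call:
{"api": "jog_arm", "payload": {
  "targets": [
    [[0,0,0.1,0,0,0,1],[0,0,0.3,0,0,0,1],[0,0,0.4,0,0,0,1],[0,0,0.4,0,0,0,1],[0,0,0.4,0,0,0,1]]
  ]
}}

```text
t: 18.75
position: [0.6292, -0.0591, 0.2427]
tool_rot: [[0.005, 0.998, 0.056], [-0.0, 0.056, -0.998], [-1.0, 0.005, 0.001]]
wrist_force: [0.0, 0.4, -0.3]
finger_gap: 0.0849
```

Run:
```python
from h import *
s=state();f=cams.grab_frame("wrist");cv2.imwrite("pics/w10.png",f);np.save("w10.npy",s,allow_pickle=True)
f=cams.grab_frame("side");cv2.imwrite("pics/side10.png",f);f=cams.grab_frame("top");cv2.imwrite("pics/top10.png",f)
go((.635,-.162,.2,3.45))
```

```text
at [ 0.6293 -0.0573  0.2425] yaw -86.63 t 18.9 F [ 0.1 -0.9  0.3] gap 0.0855 j7 -68.4
[0.2126, -0.0033, 0.5243] [-0.7507, 0.0018, -0.0015]
```

View pics/w10.png

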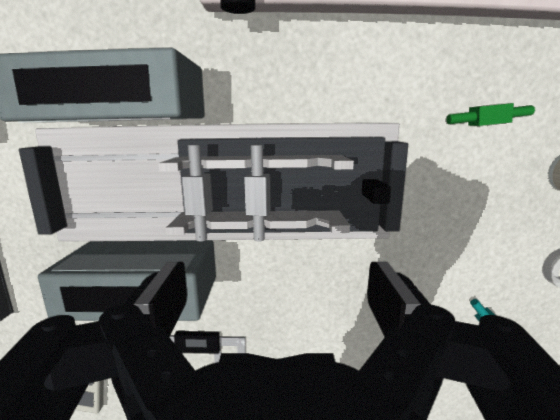

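View pics/side10.png

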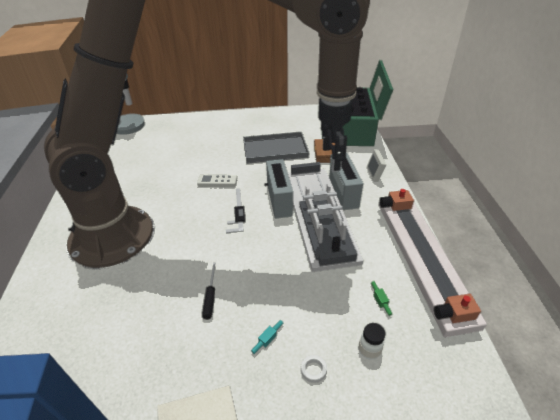

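View pics/top10.png

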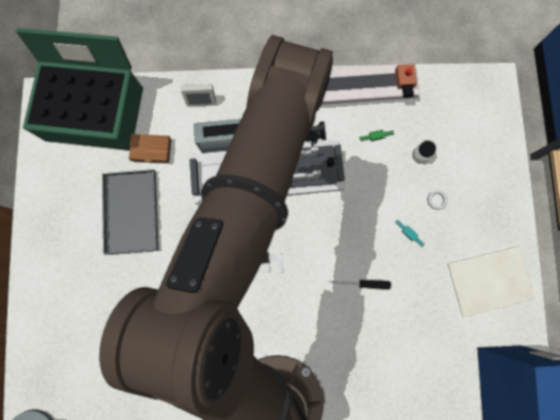

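Run:
```python
from h import *
s=np.load("w10.npy",allow_pickle=True).item()
f=cv2.imread("pics/w10.png");crop(f,150,125,400,255,3,"pics/w10c.png")
print(plane("wrist",[(195,196),(257.5,195)],.086,s))
```

```text
[[ 0.62361307  0.02120159  0.086     ]
 [ 0.62808826 -0.04109634  0.086     ]]
```

View pics/w10c.png

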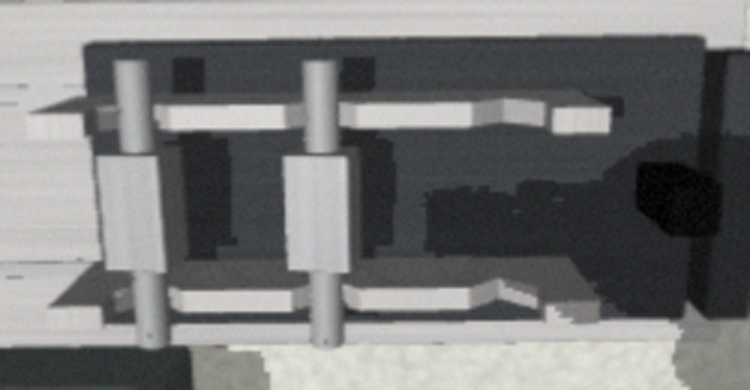

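Call:
{"api": "jog_arm", "payload": {
  "targets": [
    [[0,0,0.1,-0.07,0,0,1],[0,0,0.2,-0.14,0,0,1],[0,0,0.3,-0.21,0,0,1],[0,0,0.4,-0.28,0,0,1],[0,0,0.52,-0.35,0,0,1]]
  ]
}}

```text
t: 19.4
position: [0.6359, -0.1597, 0.2424]
tool_rot: [[0.004, 0.696, 0.718], [0.001, 0.718, -0.696], [-1.0, 0.004, 0.003]]
wrist_force: [0.4, 1.0, 0.3]
finger_gap: 0.0851
```

Call:
{"api": "jog_arm", "payload": {
  "targets": [
    [[0,0,0,-0.07,0,0,1],[0,0,0,-0.14,0,0,1],[0,0,0,-0.21,0,0,1],[0,0,0,-0.28,0,0,1],[0,0,0,-0.35,0,0,1]]
  ]
}}

```text
t: 19.9
position: [0.6362, -0.1583, 0.2422]
tool_rot: [[0.004, 0.029, 1.0], [0.001, 1.0, -0.029], [-1.0, 0.001, 0.004]]
wrist_force: [-0.1, 0.5, -0.6]
finger_gap: 0.0856
```

Run:
```python
from h import *
go((.635,-.162,.2,3.45))
```

```text
at [ 0.6362 -0.1583  0.2422] yaw -1.67 t 19.9 F [-0.1  0.5 -0.6] gap 0.0856 j7 15.9
[0.2108, -0.0189, -0.0062] [-0.0427, 0.002, -0.0005]
```

Call:
{"api": "jog_arm", "payload": {
  "targets": [
    [[0.1,-0.019,-0.006,-0.043,0.002,0,1],[0.3,-0.019,-0.006,-0.043,0.002,0,1],[0.5,-0.019,-0.006,-0.043,0.002,0,1],[0.7,-0.019,-0.006,-0.043,0.002,0,1],[0.8,-0.019,-0.006,-0.043,0.002,0,1]]
  ]
}}

```text
t: 20.4
position: [0.6339, -0.1598, 0.0784]
tool_rot: [[-0.005, -0.063, 0.998], [0.002, 0.998, 0.063], [-1.0, 0.003, -0.004]]
wrist_force: [0.3, -0.7, 0.4]
finger_gap: 0.0853
```

Run:
```python
from h import *
go((.635,-.162,.055,3.45))
```

```text
at [ 0.6339 -0.1598  0.0784] yaw 3.6 t 20.4 F [ 0.3 -0.7  0.4] gap 0.0853 j7 23.3
[0.1168, -0.0115, 0.0056] [0.0012, -0.0021, -0.0013]
```

Call:
{"api": "jog_arm", "payload": {
  "targets": [
    [[0.06,-0.012,0.005,0,-0.002,0,1],[0.116,-0.012,0.005,0,-0.002,0,1],[0.116,-0.012,0.005,0,-0.002,0,1]]
  ]
}}

```text
t: 20.7
position: [0.6345, -0.1616, 0.0542]
tool_rot: [[-0.002, -0.063, 0.998], [0.003, 0.998, 0.063], [-1.0, 0.003, -0.002]]
wrist_force: [-0.5, -0.3, -0.0]
finger_gap: 0.0853
```

Call:
{"api": "jog_arm", "payload": {
  "targets": [
    [[0,0,0,0,0,0,-1],[0,0,0,0,0,0,-1],[0,0,0,0,0,0,-1],[0,0,0,0,0,0,-1],[0,0,0,0,0,0,-1]]
  ],
  "force": 40
}}

```text
t: 21.2
position: [0.6353, -0.1616, 0.0549]
tool_rot: [[-0.0, -0.063, 0.998], [0.003, 0.998, 0.063], [-1.0, 0.003, 0.0]]
wrist_force: [-0.1, -0.9, 4.5]
finger_gap: 0.0172
```

Run:
```python
from h import *
p=state()["position"]
go((p[0]-.151*.06,p[1]+.151*.998,p[2],3.45))
```

```text
at [ 0.6353 -0.1616  0.0549] yaw 3.63 t 21.2 F [-0.1 -0.9  4.5] gap 0.0172 j7 23.9
[0.0022, 0.7548, 0.0025] [0.0015, 0.0001, -0.0014]
```

Call:
{"api": "jog_arm", "payload": {
  "targets": [
    [[0,0.02,0,0,0,0,-1],[0,0.06,0,0,0,0,-1],[0,0.11,0,0,0,0,-1],[0,0.16,0,0,0,0,-1],[0,0.21,0,0,0,0,-1]]
  ]
}}

```text
t: 21.7
position: [0.6324, -0.1183, 0.0549]
tool_rot: [[-0.0, -0.064, 0.998], [0.003, 0.998, 0.064], [-1.0, 0.003, -0.0]]
wrist_force: [1.6, -1.5, -2.8]
finger_gap: 0.0174
```

Call:
{"api": "jog_arm", "payload": {
  "targets": [
    [[0,0.05,0,0,0,0,-1],[0,0.1,0,0,0,0,-1],[0,0.15,0,0,0,0,-1],[0,0.2,0,0,0,0,-1],[0,0.25,0,0,0,0,-1]]
  ]
}}

```text
t: 22.2
position: [0.629, -0.0676, 0.0549]
tool_rot: [[-0.001, -0.064, 0.998], [0.003, 0.998, 0.064], [-1.0, 0.003, -0.001]]
wrist_force: [1.7, -1.3, -5.2]
finger_gap: 0.0173
```

Call:
{"api": "jog_arm", "payload": {
  "targets": [
    [[0,0.04,0,0,0,0,-1],[0,0.08,0,0,0,0,-1],[0,0.12,0,0,0,0,-1],[0,0.16,0,0,0,0,-1],[0,0.19,0,0,0,0,-1]]
  ]
}}

```text
t: 22.7
position: [0.6264, -0.0287, 0.0549]
tool_rot: [[-0.001, -0.064, 0.998], [0.003, 0.998, 0.064], [-1.0, 0.004, -0.001]]
wrist_force: [1.1, -1.5, -5.6]
finger_gap: 0.0173
```

Run:
```python
from h import *
p=state()["position"];print(np.linalg.norm((p-[.6353,-.1616,.0549])[:2]))
go((.6353-.152*.06,-.1616+.152*.998,p[2],3.45))
```

```text
0.13321188014892632
at [ 0.6264 -0.0287  0.0549] yaw 3.69 t 22.7 F [ 1.1 -1.5 -5.6] gap 0.0173 j7 12.7
[0.0003, 0.0938, 0.0049] [0.002, -0.0004, -0.0017]
```

Call:
{"api": "jog_arm", "payload": {
  "targets": [
    [[0,0.03,0,0,0,0,-1],[0,0.055,0,0,0,0,-1],[0,0.075,0,0,0,0,-1],[0,0.09,0,0,0,0,-1],[0,0.1,0,0,0,0,-1]]
  ]
}}

```text
t: 23.2
position: [0.6253, -0.0119, 0.055]
tool_rot: [[-0.0, -0.062, 0.998], [-0.0, 0.998, 0.062], [-1.0, -0.0, -0.0]]
wrist_force: [3.0, -12.9, -8.2]
finger_gap: 0.017
```

Call:
{"api": "jog_arm", "payload": {
  "targets": [
    [[0,0.015,0,0,0,0,-1],[0,0.015,0,0,0,0,-1]]
  ]
}}

```text
t: 23.4
position: [0.6253, -0.012, 0.0549]
tool_rot: [[0.0, -0.06, 0.998], [-0.004, 0.998, 0.06], [-1.0, -0.004, -0.0]]
wrist_force: [3.7, -9.1, -6.8]
finger_gap: 0.0171
```

Run:
```python
from h import *
p=state()["position"];print(np.linalg.norm((p-[.6353,-.1616,.0549])[:2]))
go()
```

```text
0.14992067358369868
at [ 0.6253 -0.012   0.0549] yaw 3.45 t 23.4 F [ 3.7 -9.1 -6.8] gap 0.0171 j7 10.6
```

Call:
{"api": "jog_arm", "payload": {
  "targets": [
    [[0,0,0,0,0,0,-1],[0,0,0,0,0,0,-1],[0,0,0,0,0,0,-1],[0,0,0,0,0,0,-1],[0,0,0,0,0,0,-1]]
  ]
}}

```text
t: 23.9
position: [0.6254, -0.012, 0.0549]
tool_rot: [[0.0, -0.06, 0.998], [-0.004, 0.998, 0.06], [-1.0, -0.004, -0.0]]
wrist_force: [2.0, -3.2, -5.3]
finger_gap: 0.0174
```

Call:
{"api": "jog_arm", "payload": {
  "targets": [
    [[0,0,0,0,0,0,-1],[0,0,0,0,0,0,-1],[0,0,0,0,0,0,-1],[0,0,0,0,0,0,-1],[0,0,0,0,0,0,-1]]
  ]
}}

```text
t: 24.4
position: [0.6253, -0.0121, 0.0549]
tool_rot: [[0.0, -0.06, 0.998], [-0.004, 0.998, 0.06], [-1.0, -0.004, -0.0]]
wrist_force: [2.2, -2.1, -4.8]
finger_gap: 0.0173
```

Run:
```python
from h import *
go()
s=state();f=cams.grab_frame("wrist");cv2.imwrite("pics/w11.png",f)
f=cams.grab_frame("side");crop(f,230,120,400,290,3.4,"pics/side11.png")
```

```text
at [ 0.6253 -0.0121  0.0549] yaw 3.45 t 24.4 F [ 2.2 -2.1 -4.8] gap 0.0173 j7 10.6
```

View pics/w11.png

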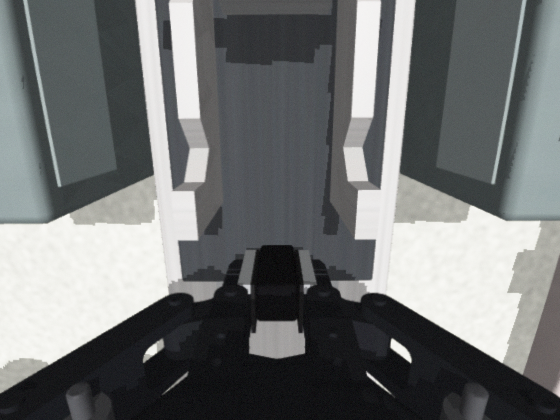

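View pics/side11.png

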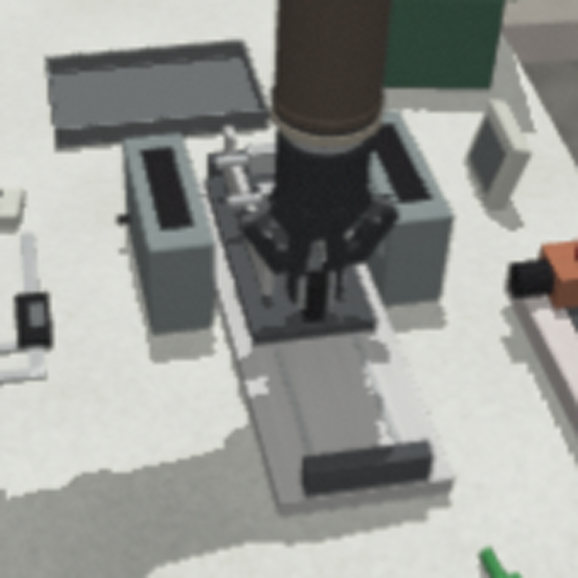

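Call:
{"api": "jog_arm", "payload": {
  "targets": [
    [[0,0.01,0,0,0,0,-1],[0,0.01,0,0,0,0,-1],[0,0.01,0,0,0,0,-1],[0,0.01,0,0,0,0,-1],[0,0.01,0,0,0,0,-1]]
  ]
}}

```text
t: 25.0
position: [0.6253, -0.012, 0.0549]
tool_rot: [[0.0, -0.059, 0.998], [-0.006, 0.998, 0.059], [-1.0, -0.006, 0.0]]
wrist_force: [2.7, -8.2, -5.2]
finger_gap: 0.0171
```

Call:
{"api": "jog_arm", "payload": {
  "targets": [
    [[0,0.01,0,0,0,0,-1],[0,0.01,0,0,0,0,-1],[0,0.01,0,0,0,0,-1],[0,0.01,0,0,0,0,-1],[0,0.01,0,0,0,0,-1]]
  ]
}}

```text
t: 25.5
position: [0.6254, -0.0121, 0.055]
tool_rot: [[0.001, -0.057, 0.998], [-0.008, 0.998, 0.057], [-1.0, -0.008, 0.001]]
wrist_force: [2.5, -6.9, -6.4]
finger_gap: 0.0171
```

Call:
{"api": "jog_arm", "payload": {
  "targets": [
    [[0,-0.02,0,0,0,0,-1],[0,-0.06,0,0,0,0,-1],[0,-0.11,0,0,0,0,-1],[0,-0.16,0,0,0,0,-1],[0,-0.21,0,0,0,0,-1]]
  ]
}}

```text
t: 26.0
position: [0.6282, -0.0548, 0.055]
tool_rot: [[0.002, -0.057, 0.998], [-0.008, 0.998, 0.057], [-1.0, -0.008, 0.001]]
wrist_force: [7.4, 2.8, -12.4]
finger_gap: 0.017
```

Call:
{"api": "jog_arm", "payload": {
  "targets": [
    [[0,-0.05,0,0,0,0,-1],[0,-0.1,0,0,0,0,-1],[0,-0.15,0,0,0,0,-1],[0,-0.2,0,0,0,0,-1],[0,-0.25,0,0,0,0,-1]]
  ]
}}

```text
t: 26.5
position: [0.6316, -0.1054, 0.055]
tool_rot: [[0.002, -0.057, 0.998], [-0.007, 0.998, 0.057], [-1.0, -0.008, 0.002]]
wrist_force: [6.3, 2.5, -13.4]
finger_gap: 0.0173
```

Run:
```python
from h import *
go((.6353,-.1616,.055,3.45))
```

```text
at [ 0.6316 -0.1054  0.055 ] yaw 3.29 t 26.5 F [  6.3   2.5 -13.4] gap 0.0173 j7 18.4
[0.0022, -0.2817, 0.0025] [-0.0014, 0.0009, 0.0036]
```

Call:
{"api": "jog_arm", "payload": {
  "targets": [
    [[-0.005,-0.05,0,0,0,0,-1],[-0.005,-0.1,0,0,0,0,-1],[-0.005,-0.15,0,0,0,0,-1],[-0.005,-0.2,0,0,0,0,-1],[-0.005,-0.24,0,0,0,0,-1]]
  ]
}}

```text
t: 27.0
position: [0.6348, -0.1537, 0.0551]
tool_rot: [[0.003, -0.057, 0.998], [-0.007, 0.998, 0.057], [-1.0, -0.007, 0.002]]
wrist_force: [11.0, 1.9, -22.0]
finger_gap: 0.017
```

Call:
{"api": "jog_arm", "payload": {
  "targets": [
    [[0,-0.03,0,0,0,0,-1],[0,-0.05,0,0,0,0,-1],[0,-0.065,0,0,0,0,-1],[0,-0.075,0,0,0,0,-1],[0,-0.075,0,0,0,0,-1]]
  ]
}}

```text
t: 27.5
position: [0.6353, -0.1618, 0.0549]
tool_rot: [[0.0, -0.062, 0.998], [0.001, 0.998, 0.062], [-1.0, 0.001, 0.0]]
wrist_force: [0.9, 20.7, 0.3]
finger_gap: 0.0175
```

Call:
{"api": "jog_arm", "payload": {
  "targets": [
    [[0,0,0,0,0,0,-1],[0,0,0,0,0,0,-1],[0,0,0,0,0,0,1],[0,0,0,0,0,0,1],[0,0,0,0,0,0,1]]
  ]
}}

```text
t: 28.0
position: [0.6351, -0.1633, 0.0554]
tool_rot: [[0.001, -0.06, 0.998], [0.0, 0.998, 0.06], [-1.0, 0.0, 0.001]]
wrist_force: [1.0, -0.6, 0.4]
finger_gap: 0.0605
```

Call:
{"api": "jog_arm", "payload": {
  "targets": [
    [[0,0,0,0,0,0,1],[-0.2,0,0,0,0,0,1],[-0.4,0,0,0,0,0,1],[-0.65,0,0,0,0,0,1],[-0.9,0,0,0,0,0,1]]
  ]
}}

```text
t: 28.5
position: [0.6344, -0.1638, 0.2373]
tool_rot: [[-0.0, -0.06, 0.998], [0.0, 0.998, 0.06], [-1.0, 0.0, -0.0]]
wrist_force: [1.4, 0.0, -0.0]
finger_gap: 0.0853
```

Run:
```python
from h import *
s=state();f=cams.grab_frame("wrist");cv2.imwrite("pics/w12.png",f)
go((.627,-.0405,.2,-86.55),(.623,.0215,.2,-86.55))
```

```text
at [ 0.6381 -0.1651  0.2469] yaw 3.4 t 28.55 F [ 2.6 -1.1  6.8] gap 0.0854 j7 20.9
[0.2323, 0.6257, -0.0214] [0.7496, 0.0057, -0.0035]
[0.2314, 0.9363, -0.023] [0.7496, 0.0057, -0.0035]
```

View pics/w12.png

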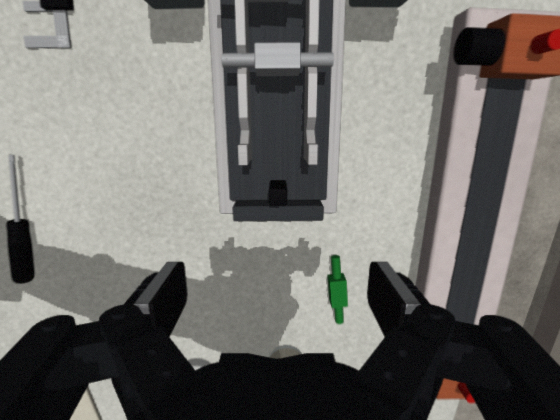

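Call:
{"api": "jog_arm", "payload": {
  "targets": [
    [[0,0.12,0,0.07,0,0,0],[0,0.25,0,0.14,0,0,0],[0,0.38,0,0.21,0,0,0],[0,0.5,0,0.28,0,0,0],[0,0.62,-0.02,0.35,0,0,0]]
  ]
}}

```text
t: 29.05
position: [0.6268, -0.0408, 0.2464]
tool_rot: [[0.013, 0.629, 0.778], [-0.002, 0.778, -0.629], [-1.0, 0.006, 0.011]]
wrist_force: [-0.2, 0.6, 0.7]
finger_gap: 0.0429
```

Call:
{"api": "jog_arm", "payload": {
  "targets": [
    [[0,0,0,0.07,0,0,0],[0,0,0,0.14,0,0,0],[0,0,0,0.21,0,0,0],[0,0,0,0.28,0,0,0],[0,0,0,0.35,0,0,0]]
  ]
}}

```text
t: 29.55
position: [0.6267, -0.0411, 0.2464]
tool_rot: [[0.013, 0.988, 0.151], [-0.002, 0.151, -0.989], [-1.0, 0.012, 0.004]]
wrist_force: [0.4, 0.1, 0.3]
finger_gap: 0.0429
```

Call:
{"api": "jog_arm", "payload": {
  "targets": [
    [[0,0,0,0.05,0,0,0],[0,0,0,0.05,0,0,0],[0,0,0,0.05,0,0,0]]
  ]
}}

```text
t: 29.85
position: [0.6266, -0.0413, 0.2464]
tool_rot: [[0.013, 0.999, 0.05], [-0.003, 0.05, -0.999], [-1.0, 0.013, 0.003]]
wrist_force: [-0.4, 0.2, 0.3]
finger_gap: 0.0426
```

Run:
```python
from h import *
s=state();f=cams.grab_frame("wrist");cv2.imwrite("pics/w13.png",f)
np.save("w13.npy",s,allow_pickle=True)
go((.6275,-.0402,.0685,-86.55))
print(proj("wrist",[(.6275,-.0402,.086),(.6235,.0215,.086)],s))
f=cams.grab_frame("side");cv2.imwrite("pics/side13.png",f)
```

```text
at [ 0.6267 -0.0413  0.2464] yaw -87.15 t 29.9 F [ 0.7  0.2 -0. ] gap 0.0428 j7 -71.4
[0.8894, -0.007, -0.008] [-0.005, 0.0016, -0.0061]
[[274.12321631 194.46470035]
 [212.8232839  195.40488346]]
```

View pics/w13.png

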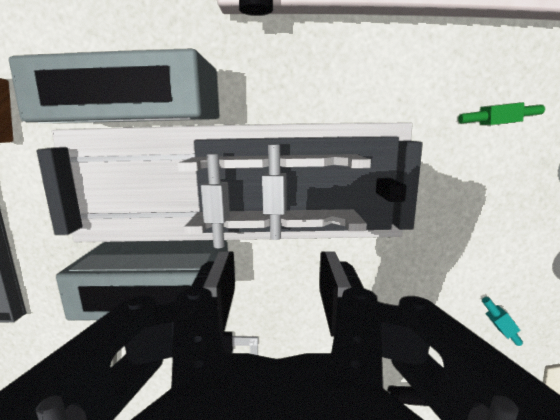

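View pics/side13.png

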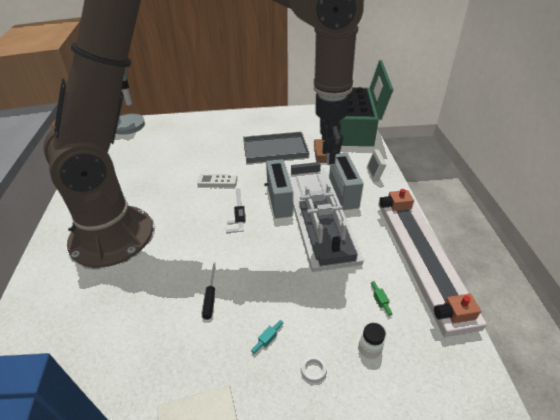

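Run:
```python
from h import *
s=np.load("w13.npy",allow_pickle=True).item()
f=cv2.imread("pics/w13.png");crop(f,170,125,390,255,3.5,"pics/w13c.png")
print(plane("wrist",[(213,202),(274,194.5)],.086,s))
```

```text
[[ 0.61664946  0.02135248  0.086     ]
 [ 0.62745805 -0.04007814  0.086     ]]
```

View pics/w13c.png

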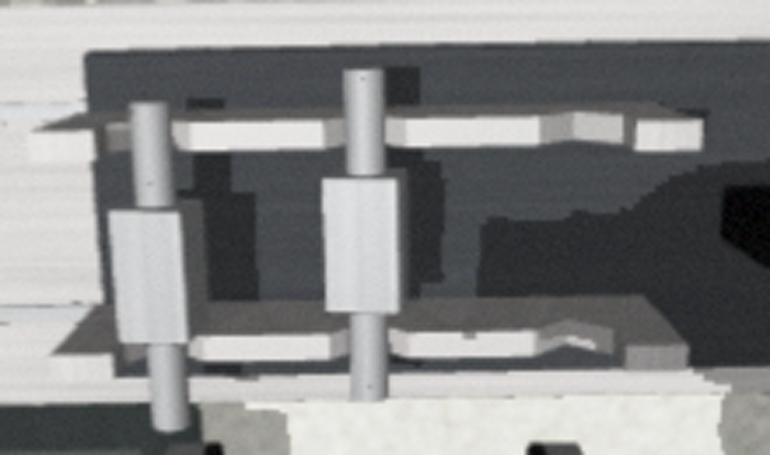

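Run:
```python
from h import *
a=cv2.imread("pics/side11.png");  # crop 230,120 at 3.4
a=cv2.resize(a[110:260,190:300],None,fx=3,fy=3,interpolation=cv2.INTER_CUBIC)
b=cv2.imread("pics/side10.png")[170:250,290:350];b=cv2.resize(b,None,fx=5,fy=5,interpolation=cv2.INTER_CUBIC)
c=cv2.imread("pics/side13.png")[170:250,290:350];c=cv2.resize(c,None,fx=5,fy=5,interpolation=cv2.INTER_CUBIC)
h=450;o=np.hstack([cv2.copyMakeBorder(x[:h],0,h-min(h,x.shape[0]),0,0,0)[:, :260] if i else x for i,x in enumerate([a,b,c])])
cv2.imwrite("pics/cmp.png",o);print(o.shape)
```

```text
(450, 850, 3)
```

View pics/cmp.png

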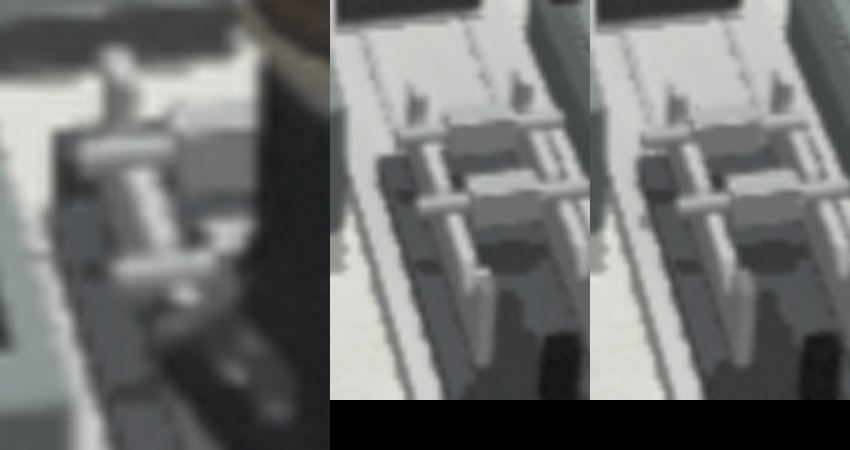

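Call:
{"api": "jog_arm", "payload": {
  "targets": [
    [[0.2,-0.007,-0.008,-0.005,0,-0.006,0],[0.4,-0.007,-0.008,-0.005,0,-0.006,0],[0.6,-0.007,-0.008,-0.005,0,-0.006,0],[0.75,-0.007,-0.008,-0.005,0,-0.006,0],[0.82,-0.007,-0.008,-0.005,0,-0.006,0]]
  ]
}}

```text
t: 30.45
position: [0.6258, -0.04, 0.0797]
tool_rot: [[-0.003, 0.998, 0.061], [-0.003, 0.061, -0.998], [-1.0, -0.003, 0.003]]
wrist_force: [-0.3, -0.6, -0.3]
finger_gap: 0.043
```

Run:
```python
from h import *
go((.6275,-.0402,.0675,-86.55))
```

```text
at [ 0.6258 -0.04    0.0797] yaw -86.5 t 30.45 F [-0.3 -0.6 -0.3] gap 0.043 j7 -65.0
[0.0608, 0.0089, 0.0016] [0.0004, 0.0013, 0.0016]
```

Call:
{"api": "jog_arm", "payload": {
  "targets": [
    [[0.03,0.006,0.001,0,0,0,0],[0.055,0.006,0.001,0,0,0,0],[0.058,0.006,0.001,0,0,0,0]]
  ]
}}

```text
t: 30.75
position: [0.6275, -0.0402, 0.0687]
tool_rot: [[-0.002, 0.998, 0.061], [-0.003, 0.061, -0.998], [-1.0, -0.002, 0.003]]
wrist_force: [0.5, 0.6, -0.2]
finger_gap: 0.0426
```

Call:
{"api": "jog_arm", "payload": {
  "targets": [
    [[0,0,0,0,0,0,-1],[0,0,0,0,0,0,-1],[0,0,0,0,0,0,-1],[0,0,0,0,0,0,-1],[0,0,0,0,0,0,-1]]
  ],
  "force": 90
}}

```text
t: 31.25
position: [0.6285, -0.0389, 0.0704]
tool_rot: [[0.0, 0.998, 0.063], [-0.001, 0.063, -0.998], [-1.0, -0.0, 0.001]]
wrist_force: [-2.0, 3.6, 6.2]
finger_gap: 0.0199
```

Call:
{"api": "jog_arm", "payload": {
  "targets": [
    [[-0.1,0,0,0,0,0,-1],[-0.25,0,0,0,0,0,-1],[-0.45,0,0,0,0,0,-1],[-0.6,0,0,0,0,0,-1],[-0.7,0,0,0,0,0,-1]]
  ]
}}

```text
t: 31.75
position: [0.6293, -0.0391, 0.2138]
tool_rot: [[0.004, 0.998, 0.062], [-0.001, 0.062, -0.998], [-1.0, 0.004, 0.001]]
wrist_force: [-0.4, 0.6, -1.4]
finger_gap: 0.0203
```

Run:
```python
from h import *
go((.535,.25,.21,-86.5),(.52,.37,.21,-86.5))
```

```text
at [ 0.6293 -0.0391  0.2138] yaw -86.42 t 31.75 F [-0.4  0.6 -1.4] gap 0.0203 j7 -69.8
[0.0161, -0.3803, -1.4723] [0.0007, 0.0005, -0.0018]
[0.0153, -0.4177, -2.0759] [0.0007, 0.0005, -0.0018]
```

Call:
{"api": "jog_arm", "payload": {
  "targets": [
    [[0,-0.05,-0.2,0,0,0,-1],[0,-0.1,-0.4,0,0,0,-1],[0,-0.15,-0.6,0,0,0,-1],[0,-0.2,-0.8,0,0,0,-1],[0,-0.25,-1,0,0,0,-1]]
  ]
}}

```text
t: 32.25
position: [0.5663, 0.1588, 0.2143]
tool_rot: [[0.005, 0.998, 0.062], [-0.0, 0.062, -0.998], [-1.0, 0.005, 0.0]]
wrist_force: [0.2, -0.1, -1.7]
finger_gap: 0.0197
```

Run:
```python
from h import *
go((.52,.33,.21,-86.5))
```

```text
at [0.5663 0.1588 0.2143] yaw -86.42 t 32.25 F [ 0.2 -0.1 -1.7] gap 0.0197 j7 -90.4
[0.0203, -0.1777, -0.8687] [0.0006, 0.0002, -0.0023]
```

Call:
{"api": "jog_arm", "payload": {
  "targets": [
    [[0.01,-0.04,-0.2,0,0,0,-1],[0.01,-0.08,-0.4,0,0,0,-1],[0.01,-0.13,-0.6,0,0,0,-1],[0.01,-0.18,-0.8,0,0,0,-1],[0.01,-0.18,-0.87,0,0,0,-1]]
  ]
}}

```text
t: 32.75
position: [0.5167, 0.336, 0.2123]
tool_rot: [[0.004, 0.998, 0.069], [0.003, 0.069, -0.998], [-1.0, 0.004, -0.002]]
wrist_force: [-0.3, 1.0, -1.6]
finger_gap: 0.0203
```

Call:
{"api": "jog_arm", "payload": {
  "targets": [
    [[0,0,0,0,0,0,-1],[0,0,0,0,0,0,-1]]
  ]
}}

```text
t: 32.95
position: [0.5168, 0.3357, 0.2126]
tool_rot: [[0.004, 0.998, 0.07], [0.003, 0.07, -0.998], [-1.0, 0.004, -0.002]]
wrist_force: [0.9, -0.8, -2.0]
finger_gap: 0.02
```

Run:
```python
from h import *
s=state();f=cams.grab_frame("wrist");cv2.imwrite("pics/w14.png",f);np.save("w14.npy",s,allow_pickle=True)
go((.52,.36,.21,-86.5))
```

```text
at [0.5173 0.3345 0.2127] yaw -86.11 t 33.0 F [ 0.5 -0.6 -2.2] gap 0.0201 j7 -107.1
[0.0138, 0.0223, -0.1262] [0.0033, -0.001, -0.0021]
```

View pics/w14.png

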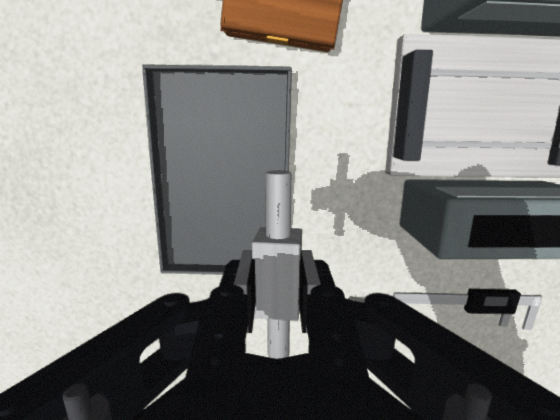

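Run:
```python
from h import *
s=np.load("w14.npy",allow_pickle=True).item()
P=plane("wrist",[(145,66),(291,67),(162,272)],.024,s);print(P)
a=P[1]-P[0];b=P[2]-P[0];print(np.linalg.norm(a),np.linalg.norm(b),(P[1]+P[2])/2,np.degrees(np.arctan2(b[1],b[0])),np.degrees(np.arctan2(a[1],a[0])))
c=(P[1]+P[2])/2; u=-b/np.linalg.norm(b);v=-a/np.linalg.norm(a);print(u,v)
for k in(.032,-.032): print(c+v*k)
```

```text
[[0.63187708 0.47511517 0.024     ]
 [0.64024151 0.32966814 0.024     ]
 [0.4056214  0.46466377 0.024     ]]
0.14568734952388432 0.22649694222036368 [0.52293146 0.39716595 0.024     ] -177.35522393242184 -86.70863524168422
[ 0.99893481  0.04614366 -0.        ] [-5.74135628e-02  9.98350481e-01  3.81029317e-16]
[0.52109422 0.42911317 0.024     ]
[0.52476869 0.36521874 0.024     ]
```

Run:
```python
from h import *
go((.521,.428,.21,-86.7),(.521,.428,.05,-86.7))
```

```text
at [0.5173 0.3345 0.2127] yaw -86.11 t 33.0 F [ 0.5 -0.6 -2.2] gap 0.0201 j7 -107.1
[0.0146, 0.0503, -0.4651] [0.0049, -0.001, -0.0021]
[0.8146, 0.0468, -0.4635] [0.0049, -0.001, -0.0021]
```

Call:
{"api": "jog_arm", "payload": {
  "targets": [
    [[0,0.03,-0.2,0.005,0,0,-1],[0.1,0.05,-0.4,0.005,0,0,-1],[0.3,0.05,-0.463,0.005,0,0,-1],[0.5,0.05,-0.463,0.005,0,0,-1],[0.7,0.05,-0.463,0.005,0,0,-1]]
  ]
}}

```text
t: 33.5
position: [0.5228, 0.4262, 0.0719]
tool_rot: [[0.006, 0.998, 0.056], [0.002, 0.056, -0.998], [-1.0, 0.006, -0.002]]
wrist_force: [0.7, 1.3, -1.7]
finger_gap: 0.0201
```

Call:
{"api": "jog_arm", "payload": {
  "targets": [
    [[0,0,0,0,0,0,-1]]
  ]
}}

```text
t: 33.6
position: [0.5207, 0.4222, 0.067]
tool_rot: [[-0.001, 0.999, 0.053], [-0.005, 0.053, -0.999], [-1.0, -0.001, 0.005]]
wrist_force: [-2.2, 0.7, -1.9]
finger_gap: 0.0202
```

Run:
```python
from h import *
go((.521,.428,.03,-86.7),(.521,.428,.011,-86.7))
```

```text
at [0.5207 0.4222 0.067 ] yaw -86.95 t 33.6 F [-2.2  0.7 -1.9] gap 0.0202 j7 -109.2
[0.1848, 0.0033, -0.0297] [-0.0021, 0.0023, 0.0005]
[0.2798, 0.0034, -0.0301] [-0.0021, 0.0023, 0.0005]
```

Call:
{"api": "jog_arm", "payload": {
  "targets": [
    [[0.06,0.003,-0.03,0,0.002,0,-1],[0.15,0.003,-0.03,0,0.002,0,-1],[0.21,0.003,-0.03,0,0.002,0,-1],[0.25,0.003,-0.03,0,0.002,0,-1],[0.265,0.003,-0.03,0,0.002,0,-1]]
  ]
}}

```text
t: 34.1
position: [0.5213, 0.4279, 0.0141]
tool_rot: [[-0.001, 0.999, 0.053], [-0.0, 0.053, -0.999], [-1.0, -0.001, 0.0]]
wrist_force: [0.7, -0.2, -2.4]
finger_gap: 0.0202
```

Call:
{"api": "jog_arm", "payload": {
  "targets": [
    [[0.005,0,0,0,0,0,-1],[0.005,0,0,0,0,0,-1]]
  ]
}}

```text
t: 34.3
position: [0.5218, 0.4281, 0.0137]
tool_rot: [[0.0, 0.999, 0.053], [0.0, 0.053, -0.999], [-1.0, 0.0, -0.0]]
wrist_force: [-0.8, 1.0, -2.2]
finger_gap: 0.0201
```

Call:
{"api": "jog_arm", "payload": {
  "targets": [
    [[0.005,0,0,0,0,0,-1],[0.01,0,0,0,0,0,-1],[0.015,0,0,0,0,0,-1],[0.015,0,0,0,0,0,-1]]
  ]
}}

```text
t: 34.7
position: [0.5221, 0.4283, 0.0118]
tool_rot: [[0.001, 0.999, 0.053], [0.001, 0.053, -0.999], [-1.0, 0.001, -0.001]]
wrist_force: [-1.4, -0.6, 6.7]
finger_gap: 0.0202
```

Contact with the floor. Release and rise.

Call:
{"api": "jog_arm", "payload": {
  "targets": [
    [[0,0,0,0,0,0,-0.3],[0,0,0,0,0,0,0],[0,0,0,0,0,0,0],[0,0,0,0,0,0,0]]
  ]
}}

```text
t: 35.1
position: [0.5222, 0.4284, 0.0117]
tool_rot: [[0.001, 0.999, 0.053], [0.001, 0.053, -0.999], [-1.0, 0.001, -0.001]]
wrist_force: [-0.3, 0.6, 0.1]
finger_gap: 0.0426
```

Call:
{"api": "jog_arm", "payload": {
  "targets": [
    [[-0.15,0,0,0,0,0,0],[-0.35,0,0,0,0,0,0],[-0.6,0,0,0,0,0,0],[-0.8,0,0,0,0,0,0],[-0.99,0,0,0,0,0,0]]
  ]
}}

```text
t: 35.6
position: [0.5221, 0.428, 0.2119]
tool_rot: [[0.001, 0.999, 0.053], [0.002, 0.053, -0.999], [-1.0, 0.001, -0.001]]
wrist_force: [0.3, 0.9, 0.0]
finger_gap: 0.0425
```

Run:
```python
from h import *
s=state();f=cams.grab_frame("wrist");cv2.imwrite("pics/w15.png",f);np.save("w15.npy",s,allow_pickle=True)
go((.5655,.22,.235,-86.55),(.617,.0215,.235,-86.55))
```

```text
at [0.5247 0.4293 0.2185] yaw -86.99 t 35.65 F [3.1 1.2 5.1] gap 0.0426 j7 -113.7
[-0.0882, 0.1495, 1.0554] [-0.0037, -0.0032, -0.0038]
[-0.0933, 0.3546, 2.0601] [-0.0037, -0.0032, -0.0038]
```

View pics/w15.png

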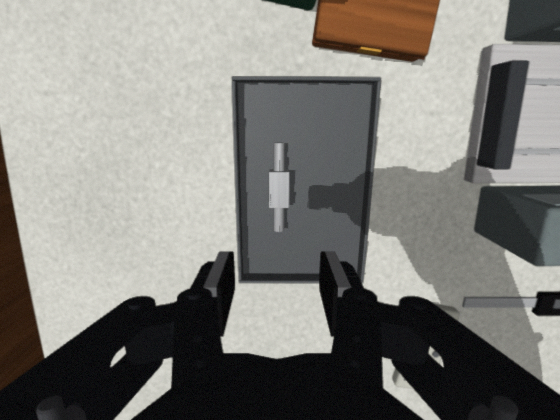

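Call:
{"api": "jog_arm", "payload": {
  "targets": [
    [[-0.08,0.03,0.2,0,0,0,0],[-0.08,0.06,0.4,0,0,0,0],[-0.08,0.09,0.6,0,0,0,0],[-0.08,0.12,0.8,0,0,0,0],[-0.08,0.15,1,0,0,0,0]]
  ]
}}

```text
t: 36.15
position: [0.565, 0.2295, 0.2333]
tool_rot: [[0.008, 0.999, 0.053], [0.007, 0.053, -0.999], [-1.0, 0.008, -0.007]]
wrist_force: [-0.2, -0.1, -0.4]
finger_gap: 0.0428
```

Run:
```python
from h import *
go((.617,.0215,.235,-86.55))
```

```text
at [0.565  0.2295 0.2333] yaw -86.99 t 36.15 F [-0.2 -0.1 -0.4] gap 0.0428 j7 -97.4
[-0.014, 0.2049, 1.0521] [-0.0036, -0.0033, -0.0038]
```

Call:
{"api": "jog_arm", "payload": {
  "targets": [
    [[-0.01,0.04,0.2,0,0,0,0],[-0.01,0.08,0.4,0,0,0,0],[-0.01,0.12,0.6,0,0,0,0],[-0.01,0.16,0.8,0,0,0,0],[-0.01,0.2,1,-0.003,0,0,0]]
  ]
}}

```text
t: 36.65
position: [0.6156, 0.0303, 0.2341]
tool_rot: [[0.008, 0.998, 0.059], [0.008, 0.059, -0.998], [-1.0, 0.008, -0.007]]
wrist_force: [0.8, 0.5, 0.1]
finger_gap: 0.0427
```

Call:
{"api": "jog_arm", "payload": {
  "targets": [
    [[0,0,0.03,0,0,0,0],[0,0,0.03,0,0,0,0],[0,0,0.03,0,0,0,0]]
  ]
}}

```text
t: 36.95
position: [0.6158, 0.0257, 0.2337]
tool_rot: [[0.007, 0.998, 0.06], [0.008, 0.06, -0.998], [-1.0, 0.007, -0.008]]
wrist_force: [-0.0, 0.4, -0.2]
finger_gap: 0.0431
```

Run:
```python
from h import *
s=state();f=cams.grab_frame("wrist");cv2.imwrite("pics/w16.png",f);np.save("w16.npy",s,allow_pickle=True)
go((.617,.0215,.0685,-86.55))
print(proj("wrist",[(.617,.0215,.086)],s))
crop(f,220,120,420,260,3.5,"pics/w16c.png")
```

```text
at [0.6157 0.0264 0.2337] yaw -86.49 t 37.0 F [-0.4  0.5 -0.8] gap 0.0426 j7 -76.3
[0.8256, -0.0014, 0.0314] [0.0005, -0.0038, -0.0036]
[[281.34196142 196.45390609]]
```

View pics/w16c.png

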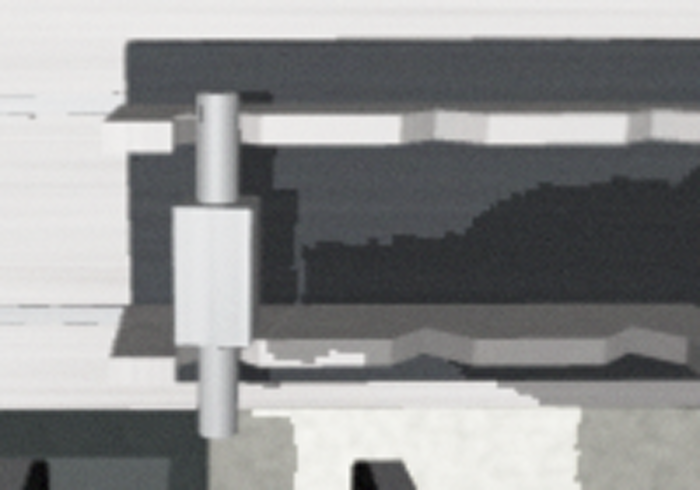

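Call:
{"api": "jog_arm", "payload": {
  "targets": [
    [[0.15,-0.002,0.03,0,-0.004,-0.004,0],[0.35,-0.002,0.03,0,-0.004,-0.004,0],[0.55,-0.002,0.03,0,-0.004,-0.004,0],[0.7,-0.002,0.03,0,-0.004,-0.004,0],[0.76,-0.002,0.03,0,-0.004,-0.004,0]]
  ]
}}

```text
t: 37.5
position: [0.6148, 0.0241, 0.0786]
tool_rot: [[-0.006, 0.998, 0.064], [-0.0, 0.064, -0.998], [-1.0, -0.006, -0.0]]
wrist_force: [0.1, 0.3, -1.0]
finger_gap: 0.0425
```

Run:
```python
from h import *
go((.6165,.0215,.068,-86.55))
```

```text
at [0.6148 0.0241 0.0786] yaw -86.32 t 37.5 F [ 0.1  0.3 -1. ] gap 0.0425 j7 -70.3
[0.0527, 0.008, 0.0136] [0.0019, -0.0001, 0.0026]
```

Call:
{"api": "jog_arm", "payload": {
  "targets": [
    [[0.03,0.006,0.013,0.002,0,0,0],[0.05,0.006,0.013,0.002,0,0,0],[0.052,0.006,0.013,0.002,0,0,0]]
  ]
}}

```text
t: 37.8
position: [0.6167, 0.0219, 0.0688]
tool_rot: [[-0.004, 0.998, 0.06], [0.0, 0.06, -0.998], [-1.0, -0.004, -0.0]]
wrist_force: [0.4, 0.0, 0.3]
finger_gap: 0.0428
```

Call:
{"api": "jog_arm", "payload": {
  "targets": [
    [[0,0,0,0,0,0,-1],[0,0,0,0,0,0,-1],[0,0,0,0,0,0,-1],[0,0,0,0,0,0,-1],[0,0,0,0,0,0,-1]]
  ],
  "force": 90
}}

```text
t: 38.3
position: [0.6176, 0.0226, 0.0705]
tool_rot: [[-0.002, 0.998, 0.061], [0.001, 0.061, -0.998], [-1.0, -0.002, -0.002]]
wrist_force: [-1.4, 2.3, 7.1]
finger_gap: 0.0203
```

Call:
{"api": "jog_arm", "payload": {
  "targets": [
    [[-0.1,0,0,0,0,0,-1],[-0.25,0,0,0,0,0,-1],[-0.45,0,0,0,0,0,-1],[-0.6,0,0,0,0,0,-1],[-0.7,0,0,0,0,0,-1]]
  ]
}}

```text
t: 38.8
position: [0.6187, 0.022, 0.2138]
tool_rot: [[0.001, 0.998, 0.06], [0.002, 0.06, -0.998], [-1.0, 0.002, -0.002]]
wrist_force: [0.4, 0.4, -2.8]
finger_gap: 0.0198
```

Run:
```python
from h import *
go((.525,.365,.21,-86.5))
```

```text
at [0.6187 0.022  0.2138] yaw -86.53 t 38.8 F [ 0.4  0.4 -2.8] gap 0.0198 j7 -75.4
[0.0216, -0.3642, -1.7401] [-0.0003, -0.0009, -0.0007]
```

Call:
{"api": "jog_arm", "payload": {
  "targets": [
    [[0,-0.04,-0.2,0,0,0,-1],[0,-0.08,-0.4,0,0,0,-1],[0,-0.12,-0.6,0,0,0,-1],[0,-0.17,-0.8,0,0,0,-1],[0,-0.21,-1,0,0,0,-1]]
  ]
}}

```text
t: 39.3
position: [0.5639, 0.2205, 0.2148]
tool_rot: [[0.002, 0.998, 0.06], [0.003, 0.06, -0.998], [-1.0, 0.002, -0.003]]
wrist_force: [1.1, 0.0, -1.5]
finger_gap: 0.0202
```

Run:
```python
from h import *
go((.525,.365,.21,-86.5))
```

```text
at [0.5639 0.2205 0.2148] yaw -86.55 t 39.3 F [ 1.1  0.  -1.5] gap 0.0202 j7 -95.5
[0.0257, -0.1509, -0.7326] [-0.0004, -0.0013, -0.001]
```

Call:
{"api": "jog_arm", "payload": {
  "targets": [
    [[0,-0.05,-0.2,0,0,0,-1],[0,-0.1,-0.4,0,0,0,-1],[0,-0.13,-0.6,0,0,0,-1],[0,-0.15,-0.72,0,0,0,-1],[0,-0.15,-0.72,0,0,0,-1]]
  ]
}}

```text
t: 39.8
position: [0.5229, 0.3678, 0.215]
tool_rot: [[0.001, 0.998, 0.067], [0.005, 0.067, -0.998], [-1.0, 0.001, -0.005]]
wrist_force: [0.5, -0.2, -2.5]
finger_gap: 0.0201
```

Call:
{"api": "jog_arm", "payload": {
  "targets": [
    [[0,0,0,0,0,0,-1],[0,0,0,0,0,0,-1]]
  ]
}}

```text
t: 40.0
position: [0.523, 0.3674, 0.2153]
tool_rot: [[0.001, 0.998, 0.067], [0.005, 0.067, -0.998], [-1.0, 0.001, -0.005]]
wrist_force: [-0.3, 0.4, -3.3]
finger_gap: 0.0201
```

Run:
```python
from h import *
s=state();f=cams.grab_frame("wrist");cv2.imwrite("pics/w17.png",f)
go((.525,.365,.065,-86.7))
```

```text
at [0.5233 0.3669 0.2154] yaw -86.22 t 40.05 F [ 0.8 -0.1 -1.7] gap 0.0201 j7 -108.5
[0.7518, 0.007, 0.0138] [0.004, -0.0024, -0.0007]
```

View pics/w17.png

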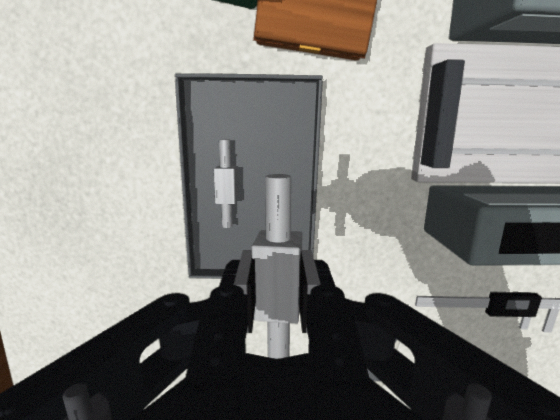

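Call:
{"api": "jog_arm", "payload": {
  "targets": [
    [[0.1,0.007,0.012,0.004,0,0,-1],[0.3,0.007,0.012,0.004,0,0,-1],[0.5,0.007,0.012,0.004,0,0,-1],[0.7,0.007,0.012,0.004,0,0,-1],[0.8,0.007,0.012,0.004,0,0,-1]]
  ]
}}

```text
t: 40.55
position: [0.5239, 0.3632, 0.0523]
tool_rot: [[-0.002, 0.998, 0.056], [0.002, 0.056, -0.998], [-1.0, -0.002, -0.002]]
wrist_force: [-0.4, -0.2, -1.6]
finger_gap: 0.0202
```

Call:
{"api": "jog_arm", "payload": {
  "targets": [
    [[0,0,0,0,0,0,-1]]
  ]
}}

```text
t: 40.65
position: [0.5228, 0.3611, 0.0498]
tool_rot: [[-0.005, 0.999, 0.054], [-0.001, 0.054, -0.999], [-1.0, -0.005, 0.001]]
wrist_force: [-0.7, 0.3, -1.9]
finger_gap: 0.0202
```

Run:
```python
from h import *
go((.525,.365,.0145,-86.7))
```

```text
at [0.5228 0.3611 0.0498] yaw -86.9 t 40.65 F [-0.7  0.3 -1.9] gap 0.0202 j7 -102.9
[0.1763, 0.0131, -0.0189] [-0.0016, 0.0002, 0.0025]
```

Call:
{"api": "jog_arm", "payload": {
  "targets": [
    [[0.05,0.01,-0.019,0,0,0.002,-1],[0.1,0.01,-0.019,0,0,0.002,-1],[0.14,0.01,-0.019,0,0,0.002,-1],[0.165,0.01,-0.019,0,0,0.002,-1],[0.175,0.01,-0.019,0,0,0.002,-1]]
  ]
}}

```text
t: 41.15
position: [0.5243, 0.365, 0.0145]
tool_rot: [[-0.001, 0.999, 0.054], [-0.001, 0.054, -0.999], [-1.0, -0.001, 0.001]]
wrist_force: [0.6, 0.3, -2.1]
finger_gap: 0.0204
```

Call:
{"api": "jog_arm", "payload": {
  "targets": [
    [[0.005,0,0,0,0,0,-1],[0.01,0,0,0,0,0,-1],[0.015,0,0,0,0,0,-1],[0.015,0,0,0,0,0,-1]]
  ]
}}

```text
t: 41.55
position: [0.5246, 0.3651, 0.012]
tool_rot: [[-0.001, 0.999, 0.054], [-0.0, 0.054, -0.999], [-1.0, -0.001, 0.0]]
wrist_force: [-0.2, -0.2, 2.0]
finger_gap: 0.0199
```

Floor contact; release, rise and retreat.

Call:
{"api": "jog_arm", "payload": {
  "targets": [
    [[0,0,0,0,0,0,-0.3],[0,0,0,0,0,0,0],[0,0,0,0,0,0,0],[0,0,0,0,0,0,0]]
  ]
}}

```text
t: 41.95
position: [0.5246, 0.3652, 0.0121]
tool_rot: [[-0.001, 0.999, 0.054], [-0.0, 0.054, -0.999], [-1.0, -0.001, -0.0]]
wrist_force: [-0.6, 0.2, -0.2]
finger_gap: 0.0425
```

Call:
{"api": "jog_arm", "payload": {
  "targets": [
    [[-0.15,0,0,0,0,0,0],[-0.35,0,0,0,0,0,0],[-0.6,0,0,0,0,0,0],[-0.8,0,0,0,0,0,0],[-0.99,0,0,0,0,0,0]]
  ]
}}

```text
t: 42.45
position: [0.5249, 0.365, 0.2123]
tool_rot: [[0.0, 0.999, 0.054], [0.001, 0.054, -0.999], [-1.0, 0.0, -0.001]]
wrist_force: [0.6, 1.3, -0.2]
finger_gap: 0.0422
```

Call:
{"api": "jog_arm", "payload": {
  "targets": [
    [[0,-0.2,0,0,0,0,0],[0,-0.4,0,0,0,0,0],[0,-0.5,0,0,0,0,0],[0,-0.5,0,0,0,0,0]]
  ]
}}

```text
t: 42.85
position: [0.4218, 0.3602, 0.2123]
tool_rot: [[-0.002, 0.998, 0.057], [0.001, 0.057, -0.998], [-1.0, -0.002, -0.001]]
wrist_force: [0.3, 0.2, 0.4]
finger_gap: 0.043
```

Run:
```python
from h import *
go()
for n in("wrist","top","side"): cv2.imwrite(f"pics/{n}18.png",cams.grab_frame(n))
```

```text
at [0.4218 0.3602 0.2123] yaw -86.73 t 42.85 F [0.3 0.2 0.4] gap 0.043 j7 -116.5
```

View pics/wrist18.png

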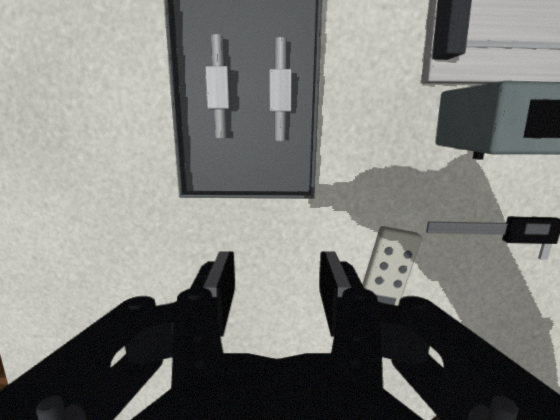

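View pics/top18.png

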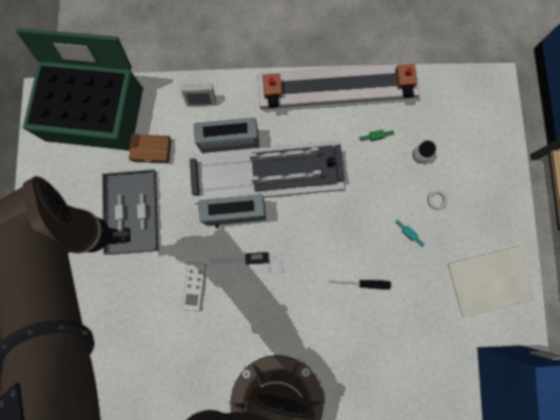

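View pics/side18.png

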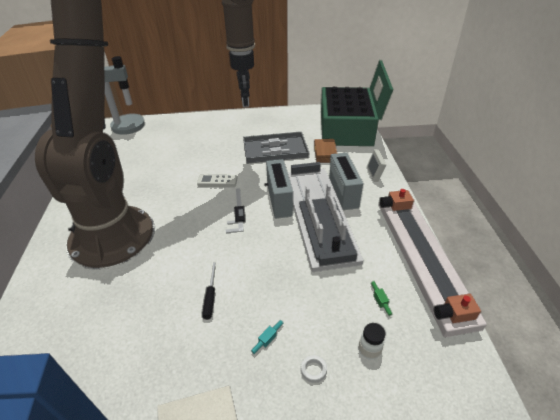

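Run:
```python
from h import *
print(proj("top",[(.635,-.162,.085)]))
f=cv2.imread("pics/top18.png")
m=(f[145:180,315:336].max(2)<28);ys,xs=np.nonzero(m);print(len(xs),xs.mean()+315,ys.mean()+145)
print(plane("top",[(xs.mean()+315,ys.mean()+145)],.08))
s=state();T=cams.camera_params
print(plane("wrist",[(218,87),(280.5,90)],.026,s))
crop(f,180,130,360,210,4,"pics/c18.png")
```

```text
[[330.61902085 159.50369603]]
51 330.47058823529414 161.94117647058823
[[ 0.62963318 -0.16182843  0.08      ]]
[[0.52576004 0.4231957  0.026     ]
 [0.52615767 0.36055369 0.026     ]]
```

View pics/c18.png

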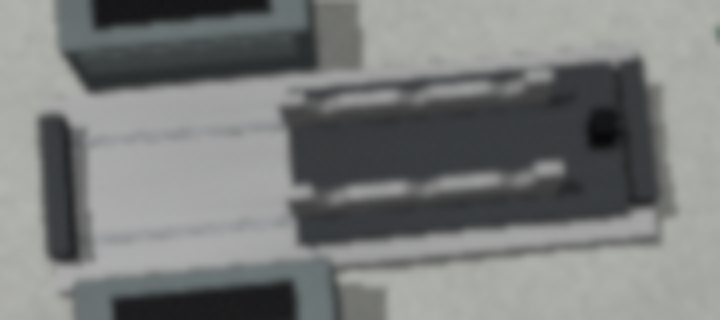

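The carriage is against the loading stop, with the post at y ≈ -0.162. Both trunnions lie flat in the tray and nothing else has moved, so I'm handing in.

```bash
python3 -c "
from cell import bot
print(bot.finish_job())"
```

```text
the job is handed in; nothing more can be done
None
```

The job is handed in at about 43 s of the 210 s allowed, and the last pictures show the finished state as asked. I found only two steel trunnions, and left the green and turquoise look-alikes alone.

**What I did:**
1. Pulled the carriage to the loading stop and laid the trunnions in the middle and far seats.
2. Slid it to the measuring stop, where the measured travel was 0.1499 m, and held it there for about 2.4 s.
3. Slid it back to the loading stop and moved both trunnions to the tray.

**Last checks:** Both trunnions lie flat and parallel in the tray, about 63 mm apart. The handle post is at y ≈ -0.162, the same as when it was first pressed against the loading stop. The other things look unmoved, and the gripper is clear.

**What disagreed:** After the return, the trunnion in the far seat had slid about 6–7 mm along its axis. It was still in its notches and inside the 11 mm limit. A side picture about 1.3–1.4 s into the hold at the measuring stop does not show the shift, so it happened after that. I judged that it did not spoil the hold and did not repeat the slide, but I have no direct proof of that.

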